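# Float the test antenna upright over the board, then park it in its rack

## Robot

A 6-joint arm with a two-finger parallel gripper is mounted at the origin on the work surface. World frame = base frame: x ahead of the robot, y to its left, z up, the work surface at z = 0. Lengths are in m, angles in degrees, forces in N, time in s.
With the tool pointing down it reaches from about 0.375 to 0.9 m from the base axis. Payload 3.1 kg.
Tool frame: the origin (TCP) lies on the front face of the gripper's body, between the roots of the fingers; the fingertips stand 70 mm ahead of it and the grasp point (between the pads) lies 51 mm ahead of it (bot.tip_extent is the distance from the TCP to the fingertips, in m); z points along the fingers, x is the direction in which the jaws open and shut, and the axes are right-handed (so a half turn about z gives the same grasp; the last joint's range is limited). The gripper opens to 87 mm and grips with 3 to 60 N. Pads are 19 mm wide; open, the fingers measure 117 mm over their backs; the gripper's body (75 mm by 190 mm) begins 51 mm behind the grasp point.
Start: joints at [-74.399, 30.224, 82.088, -0, 67.689, -10.227], TCP at [0.272, -0.563, 0.292] pointing down, gripper open.
Joint ranges: [-176.69, 176.69], [-43.24, 126.21], [12.49, 139.97], [-82, 262], [0, 151.66], [-163.58, 163.58]. Speed limits (degrees/s): [159.86, 159.86, 180, 180, 180, 180].

## Interface

Orientations are given as a 3x3 rotation matrix whose columns are the frame's x, y, z axes.
In Python, from rig import bot, viewer, ticket gives the robot as it stands. The module is installed in compiled form; this text tells all that it offers.
- The arm moves only by the tool arm_command, never from a script. Its argument "targets" is a list of rows, each an object with "rot": the turn, a rotation vector about the tool's x, y, z in degrees, a list of three; "offset": the shift along the tool's x, y, z in cm, a list of three; "gripper": the closure, from 0 (fully open) to 1 (shut). A call has 1 to 8 rows; each row is the pose to reach, as a shift and turn from the pose commanded when the call began, along the tool's axes at that moment; what a row does not reach only later rows make up. A row lasts 1/10 s, in which the tool goes at most 50 mm and 8.59 degrees, less where a joint would pass 70% of its speed; a pose out of reach is approached as far as the arm can. A call with a gripper value outside its range is refused whole. The fingers move at their own pace and stop on an object; the grip force is fixed at half the most. Time passes only in rows, so rows that repeat a pose let the fingers close. It gives the time, the measured TCP pose, the force and the opening at its end, in the units of the state.
- bot.read_state(): the state, without advancing time (a new reading comes with each control period).
- viewer.capture(name): name is "scene" or "top" or "wrist"; returns a dict with "frame" (480x640x3 uint8, red, green, blue), "fx", "fy", "cx", "cy" (pixels), "view" (4x4, takes a point from world to camera coordinates). Camera axes: x right, y down, z forward; pixel columns grow to the right and rows downward; lengths in m; the calibration is good to about 2 mm. A picture is of the moment at which its call begins. There is no depth.
- ticket.hand_in(): hands the job in, once; it reports no verdict.
The state is a dict: "time_s": time; "joint_positions": joint angles; "qvel": joint speeds; "tau": joint torques, N m; "position": TCP position; "tcp_rot": TCP orientation; "force": force on the tool from outside, world axes, zero at the start; "moment": the same for the moment, N m; "opening": opening from 0.0 (shut) to 1.0 (fully open).
Only numpy, scipy, OpenCV 4.12 (cv2) and the standard library are available. Lean on these libraries where they do the work, as an engineer would, in place of code of your own. Each camera call takes 0.05 s, during which the arm holds its last target. There are 200 camera calls.

## Task

Lift the test antenna by the grip post of its foot, bring the top-heavy mast to float upright, clear of both of its side stops, and hold it so, with its pivot above the middle of the circuit board and without touching it, for five seconds while a reading is taken. Then park it in the rack: keep the mast floating upright while you bring it in front of the two prongs and let its pole in between them from there, set the foot down gently and flat on the table under them, and let go; leave the tools and bottles as they are.

Things in the scene. Friction and masses are not known exactly. Their poses are not given: they have to be found in the camera images.
- foot: The antenna's loose foot, about 0.5 kg: aluminium plate 325 mm (x = -120 to +205) by 110 mm (y), 12 mm thick. Origin on its underside below the grip post; x points from the grip post to the mast, y left, z up. A steel ballast block, top at z = 52 mm, at x = -115 to -75 mm. At the start and when parked it stands on the table (z = 0), x pointing away from the robot within 0.2 rad.
- grip (a point): Where to grip: centre of the black grip post, at x = 0, z = 110 mm of the foot, the height of the pivot axis, so rolling the tool about the foot's x through here turns the foot about the pivot. The post is 20 mm (x) by 40 mm (y), z = 12 to 135 mm; fingers close along x across the 20 mm, from above.
- pivot (a point): Pivot of the mast, fixed in the foot at x = 150, y = 0, z = 110 mm of its frame, axis along the foot's x. It lies between two aluminium cheek plates, 64 mm wide (y), top at z = 155 mm, at x = 110 and x = 190 mm.
- mast (a joint): Lean of the mast relative to the foot, rad: 0 square to it, positive to the foot's -y side (right-hand turn about foot x). Stops at -0.25 and 0.25; it starts on the latter. lean from vertical = joint + roll of foot about its x. Nominal: I*lean'' = G*lean - K*joint - c*joint', I = 0.0047 kg m2, G = 0.036, K = 0.018 N m/rad (hinge spring), c = 0.0015 N m s/rad.
- mast_top (a point): Top of the antenna, on the mast's axis 230 mm above the pivot; z along the mast. The mast weighs about 0.35 kg (8 % more or less): pole 20 mm in diameter, white can 60 mm in diameter and 55 mm high from 175 mm above the pivot, brass counterweight below the pivot. With the foot level it falls over, time constant about 0.5 s; rolling the foot drives it through the hinge spring.
- pole_point (a point): Point on the pole's axis 115 mm above the pivot: the part that sits between the rack's prongs when parked.
- rack: Grey parking rack fixed to the table. Its origin and axes are where the foot's are when it is parked (z = 0 on the table). An upright column 100 mm wide (y) and 250 mm high, near face at x = 225 mm, its foot plate beyond x = 228 mm, carries two prongs towards the robot.
- slot (a point): Middle between the rack's two level prongs, at x = 150, z = 225 mm of the rack. Prongs 20 mm high, inner faces at y = +-22 mm, straight from the column to x = 135 mm, then flared to y = +-40 mm at x = 108 mm (outer edges y = +-52 mm). The pole enters along +x; can above, cheeks below the prongs (foot under 55 mm up; parked, the can clears them by 50 mm).
- board: Circuit board fixed in a low holder on the table, 130 mm (x) by 170 mm (y), highest part 35 mm above the table; origin at the centre of its underside, on the table.
Things that resemble listed ones, but are neither listed nor needed, are in the scene too. Leave any purple look-alike of the board alone.

How it is judged (in metres and radians):
On the way, in this order (a step that is already met when the one before it is completed fails the run):
1. the mast floats upright, clear of its stops, with its pivot above the middle of the board, foot lifted clear (value of joint mast between -0.15 and 0.15 rad and angle between mast_top's own z axis and vertical below 0.13 rad and horizontal distance between pivot and board below 0.05 m and height (world z) of pivot above 0.15 m and contact force between foot and board below 0.1 N), for 4.5 s.
2. the mast still floats upright, clear of its stops, in front of the prongs, foot off the table (value of joint mast between -0.17 and 0.17 rad and angle between mast_top's own z axis and vertical below 0.15 rad and x of pole_point in the frame of rack between 0 and 0.115 m and y of pole_point in the frame of rack between -0.045 and 0.045 m and height (world z) of pivot above 0.115 m), for 0.2 s.
At the end, for the whole second after the job is handed in: The foot stands flat on the table (within 6 mm and 0.05 rad) and at rest, the pole point lies between the prongs of the rack (within 22 mm of the middle line, 120 to 220 mm along the rack's x axis), and the mast stands within 0.22 rad of vertical and at rest (height (world z) of foot below 0.006 m and angle between foot's own z axis and vertical below 0.05 rad and linear speed of foot below 0.03 m/s and y of pole_point in the frame of rack between -0.022 and 0.022 m and x of pole_point in the frame of rack between 0.12 and 0.22 m and angle between mast_top's own z axis and vertical below 0.22 rad and velocity of joint mast between -0.2 and 0.2 rad/s); the robot touches nothing.
It fails at once if the antenna tips over or is tilted by more than 0.6 rad (angle between mast_top's own z axis and vertical above 0.6 rad).
It fails at once if the foot is slammed down on the table (over 80 N) (contact force between foot and table above 80 N).
It fails at once if the antenna knocks against the rack (over 30 N) (contact force between foot and rack above 30 N).
It fails at once if the antenna strikes the board (over 3 N) (contact force between foot and board above 3 N).
It fails at once if a bystander is disturbed (distance of any of spool, wash_bottle, paste_jar, driver, tweezers, pliers from where it was at the start of the episode above 0.03 m).
It also fails if it takes over 72 s, if anything falls off the work surface, if the arm or the gripper's body presses on something with over 40 N, if the wrist force passes 120 N, or if a joint passes its speed limit or range.

## Working session

There is one attempt and no reset: what is moved stays moved. The work goes in short steps, Python scripts to look and compute and a tool call to move; the robot and the scene stay as the last step left them, time stands still between calls to the robot, and variables do not carry over. Pictures are saved under pics/ and viewed, about 8 in all and at most 12, crops included, and the job is handed in when it is done.

Besides the shell and the picture viewer there is one more tool, called after "Request:" as a command line: name --argument value ..., lists and objects as JSON in quotes. arm_command: Moves the arm, as the interface text tells. Its arguments: {"type":"object","properties":{"targets":{"type":"array"}},"required":["targets"]}

```bash
mkdir -p pics; ls; cat > h.py <<'E'
import numpy as np, cv2
from rig import bot, viewer, ticket
def cap(n):
    c=viewer.capture(n); c['view']=np.array(c['view']); return c
def save(c,f,crop=None,s=1):
    im=cv2.cvtColor(c['frame'],cv2.COLOR_RGB2BGR)
    if crop: x0,y0,x1,y1=crop; im=im[y0:y1,x0:x1]
    if s!=1: im=cv2.resize(im,None,fx=s,fy=s,interpolation=cv2.INTER_CUBIC)
    cv2.imwrite('pics/'+f,im)
def proj(c,P):
    P=np.atleast_2d(P); q=P@c['view'][:3,:3].T+c['view'][:3,3]
    return np.c_[c['fx']*q[:,0]/q[:,2]+c['cx'],c['fy']*q[:,1]/q[:,2]+c['cy']]
def ray(c,uv,z):
    R=c['view'][:3,:3]; o=-R.T@c['view'][:3,3]
    d=R.T@np.array([(uv[0]-c['cx'])/c['fx'],(uv[1]-c['cy'])/c['fy'],1])
    return o+d*(z-o[2])/d[2]
E
python3 - <<'E'
from h import *
for n in('scene','top'):
    c=cap(n); save(c,n+'0.png'); R=c['view'][:3,:3]; print(n,c['fx'],-R.T@c['view'][:3,3],R[2])
s=bot.read_state(); print({k:np.round(v,3).tolist() for k,v in s.items()})
E
```

```text
pics
scene 556.406632731549 [ 0.91038131 -0.58353206  1.1633386 ] [-0.37019391  0.49725475 -0.78466183]
top 594.4890889284251 [0.36250085 0.00438617 1.66276623] [ 0.05935173  0.01198426 -0.99816519]
{'time_s': 0.1, 'joint_positions': [-74.4, 30.271, 82.151, -0.002, 67.691, -10.229], 'qvel': [0.079, -0.087, -0.184, -0.004, 0.052, -0.056], 'tau': [-0.001, -44.099, -17.715, 0.063, 0.053, -0.0], 'position': [0.272, -0.562, 0.291], 'tcp_rot': [[0.436, -0.9, -0.001], [-0.9, -0.436, 0.002], [-0.002, -0.0, -1.0]], 'force': [-0.234, 0.416, -0.95], 'moment': [0.013, 0.0, -0.025], 'opening': 0.998}
```

View pics/scene0.png

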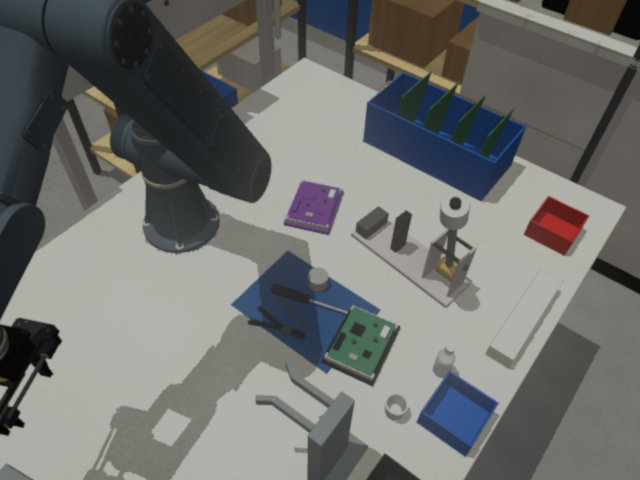

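View pics/top0.png

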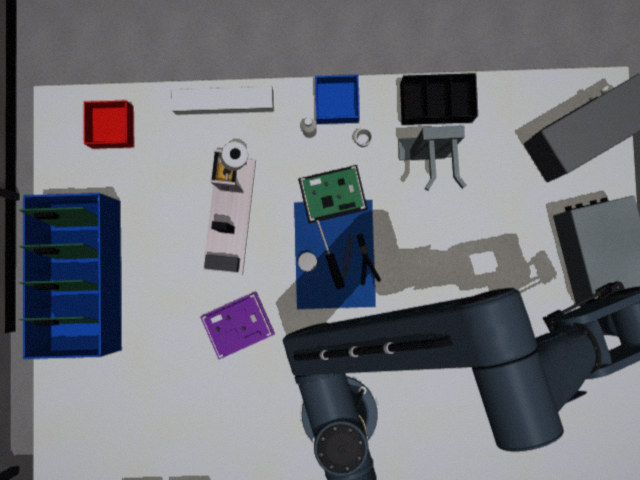

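The top view shows the antenna at about (230,200), the green board at (333,193) and the rack prongs at (433–460,150–190). Next I'll zoom in on these.

```bash
python3 - <<'E'
from h import *
im=cv2.imread('pics/top0.png')
a=cv2.resize(im[130:280,195:265],None,fx=4,fy=4,interpolation=cv2.INTER_CUBIC)
b=cv2.resize(im[110:260,390:475],None,fx=4,fy=4,interpolation=cv2.INTER_CUBIC)[:600]
# stack: antenna | rack
cv2.imwrite('pics/z1.png',np.hstack([a,b]))
E
```

```text
(no output)
```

View pics/z1.png

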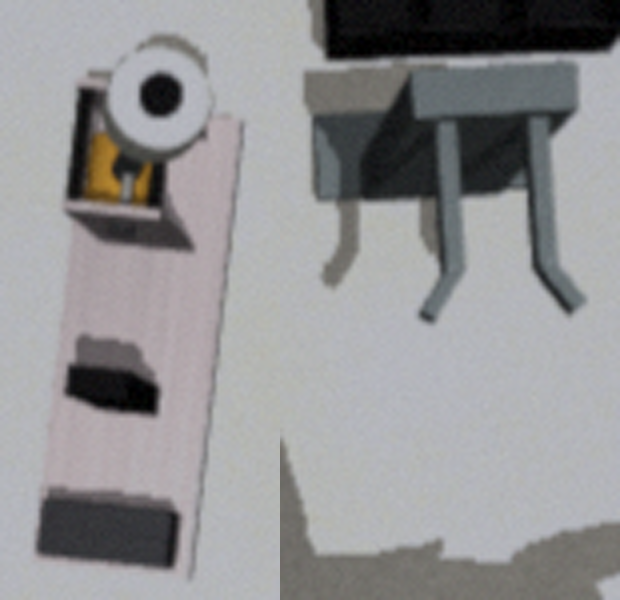

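The crop shows the foot's right edge from (256,160) to (242,275), the near cheek top around (212–236,182), and the prong kinks at (436,177) and (453,176). Next I'll fit the poses.

```bash
python3 - <<'E'
from h import *
from scipy.optimize import least_squares
c=cap('top')
def fit(pts,uv,x0,name):
    pts=np.array(pts,float)/1000; uv=np.array(uv,float)
    def w(p): 
        k,s=np.cos(p[2]),np.sin(p[2]); return np.c_[p[0]+k*pts[:,0]-s*pts[:,1],p[1]+s*pts[:,0]+k*pts[:,1],pts[:,2]]
    r=least_squares(lambda p:(proj(c,w(p))-uv).ravel(),x0,loss='soft_l1'); print(name,np.round(r.x,4)); print(np.round(proj(c,w(r.x))-uv,1).tolist()); return r.x
A=lambda u,v:(195+u/4-.4,130+v/4-.4)
B=lambda u,v:(390+(u-280)/4-.4,110+v/4-.4)
f=fit([(205,-55,12),(-120,-55,12),(108,32,155),(108,-32,155),(-115,0,52)],[A(243,120),A(190,580),A(67,211),A(158,214),A(108,562)],[.5,.25,0],'foot')
r=fit([(225,50,250),(225,-50,250),(135,22,235),(135,-22,235),(108,40,235),(108,-40,235)],[B(412,117),B(578,113),B(466,268),B(533,265),B(437,322),B(570,320)],[.4,-.2,0],'rack')
for z in(0.02,0.03): fit([(65,85,z*1000),(65,-85,z*1000),(-65,-85,z*1000),(-65,85,z*1000)],[(299,177),(357,166),(367,208),(308,221)],[.5,0,.2],'board')
k,s=np.cos(f[2]),np.sin(f[2])
top=ray(c,A(158,96),.33); print('can top xy z.33',top, 'pivot',f[:2]+.15*np.array([k,s]))
for n,uv,z in(('bottle',(308,125),.08),('paste',(362,137),.03),('driver tip',(320,222),.01),('spool',(307,262),.02),('plier',(362,237),.01),('driver h',(338,285),.02)): print(n,ray(c,uv,z).round(3))
E
```

```text
foot [ 0.5147  0.2944 -0.1292]
[[0.0, -0.4], [0.8, -0.2], [-1.0, -0.5], [1.0, 1.1], [-0.8, 0.3]]
rack [ 0.4708 -0.2738  0.0169]
[[0.1, 0.9], [0.3, -0.1], [-0.7, 0.8], [0.8, 0.7], [-0.2, -1.3], [-0.3, -2.4]]
board [ 0.6082 -0.0009  0.1838]
[[-1.0, -0.5], [0.5, -2.4], [0.6, 0.9], [-0.3, 0.9]]
board [ 0.6068 -0.0008  0.1861]
[[-1.3, -0.5], [0.6, -2.7], [0.8, 0.9], [-0.4, 1.1]]
can top xy z.33 [0.65822237 0.22122514 0.33      ] pivot [0.66344537 0.27504088]
bottle [0.785 0.06  0.08 ]
paste [ 0.76  -0.087  0.03 ]
driver tip [0.528 0.037 0.01 ]
spool [0.417 0.076 0.02 ]
plier [ 0.483 -0.079  0.01 ]
driver h [ 0.352 -0.008  0.02 ]
```

```bash
cat >> h.py <<'E'
import json
from scipy.spatial.transform import Rotation as Rn
DOWN=np.diag([1.,-1,-1])
def pose(g,yaw,roll=0.):
    """grasp point (world), foot yaw, foot roll [rad] -> TCP p,R"""
    R=Rn.from_euler('z',yaw).as_matrix()@Rn.from_euler('x',roll).as_matrix()@DOWN
    return np.array(g)-.051*R[:,2],R
def load(): 
    d=json.load(open('cmd.json')); return np.array(d['p']),np.array(d['R'])
def rows(T,grip,keep=True):
    """T: list of (g,yaw,roll); prints rows relative to the last commanded pose"""
    p0,R0=load(); out=[]
    for t in T:
        p,R=pose(*t)
        rv=np.round(Rn.from_matrix(R0.T@R).as_rotvec(degrees=True),2)+0.; of=np.round(R0.T@(p-p0)*100,2)+0.
        out.append({'rot':rv.tolist(),'offset':of.tolist(),'gripper':grip})
    p=p0+R0@of/100; R=R0@Rn.from_rotvec(rv,degrees=True).as_matrix()
    if keep: json.dump({'p':p.tolist(),'R':R.tolist()},open('cmd.json','w'))
    print(json.dumps(out)); return out
def sm(t): return t*t*t*(10-15*t+6*t*t)
E
python3 - <<'E'
from h import *
s=bot.read_state()
p0,R0=pose([.272,-.563,.292-.051],np.radians(-64.172)); json.dump({'p':p0.tolist(),'R':R0.tolist()},open('cmd.json','w'))
print(p0,s['position'])
g0=np.array([.272,-.563,.241]);g1=np.array([.5147,.2944,.32]);y0=np.radians(-64.172);y1=-.1292
N=24
T=[(g0+(g1-g0)*i/N+np.array([0,0,.02*np.sin(np.pi*i/N)]),y0+(y1-y0)*i/N,0) for i in range(1,N+1)]
for k in range(3): rows(T[8*k:8*k+8],0)
# overlay rack/board/foot models on scene
c=cap('scene'); im=c['frame'].copy()
def drw(o,pts,col):
    k,sn=np.cos(o[2]),np.sin(o[2]); P=np.array(pts)/1000.
    W=np.c_[o[0]+k*P[:,0]-sn*P[:,1],o[1]+sn*P[:,0]+k*P[:,1],P[:,2]]
    cv2.polylines(im,[np.round(proj(c,W)*8).astype(int)],True,col,1,cv2.LINE_AA,3)
rk=[.4708,-.2738,.0169]
drw(rk,[(225,50,250),(225,-50,250),(225,-22,235),(135,-22,235),(108,-40,235),(135,-22,235),(225,-22,235),(225,22,235),(135,22,235),(108,40,235),(135,22,235),(225,22,235)],(255,0,0))
drw([.6075,-.001,.185],[(65,85,20),(65,-85,20),(-65,-85,20),(-65,85,20)],(255,0,0))
drw([.5147,.2944,-.1292],[(205,55,12),(205,-55,12),(-120,-55,12),(-120,55,12)],(255,0,0))
c['frame']=im
save(c,'ov.png',(225,180,485,480),2)
E
```

```text
[ 0.272 -0.563  0.292] [ 0.27221813 -0.56212391  0.29149268]
[{"rot": [0.0, 0.0, -2.37], "offset": [-2.78, -2.47, -0.59], "gripper": 0}, {"rot": [0.0, 0.0, -4.73], "offset": [-5.55, -4.93, -1.18], "gripper": 0}, {"rot": [0.0, 0.0, -7.1], "offset": [-8.33, -7.4, -1.75], "gripper": 0}, {"rot": [0.0, 0.0, -9.46], "offset": [-11.1, -9.87, -2.32], "gripper": 0}, {"rot": [0.0, 0.0, -11.83], "offset": [-13.88, -12.33, -2.86], "gripper": 0}, {"rot": [0.0, 0.0, -14.19], "offset": [-16.65, -14.8, -3.39], "gripper": 0}, {"rot": [0.0, 0.0, -16.56], "offset": [-19.43, -17.27, -3.89], "gripper": 0}, {"rot": [0.0, 0.0, -18.92], "offset": [-22.2, -19.73, -4.37], "gripper": 0}]
[{"rot": [0.0, 0.0, -2.37], "offset": [-1.82, -3.24, -0.44], "gripper": 0}, {"rot": [0.0, 0.0, -4.73], "offset": [-3.65, -6.47, -0.85], "gripper": 0}, {"rot": [0.0, 0.0, -7.1], "offset": [-5.48, -9.7, -1.23], "gripper": 0}, {"rot": [0.0, 0.0, -9.46], "offset": [-7.3, -12.94, -1.58], "gripper": 0}, {"rot": [0.0, 0.0, -11.83], "offset": [-9.13, -16.17, -1.89], "gripper": 0}, {"rot": [0.0, 0.0, -14.2], "offset": [-10.95, -19.4, -2.17], "gripper": 0}, {"rot": [0.0, 0.0, -16.56], "offset": [-12.78, -22.64, -2.42], "gripper": 0}, {"rot": [0.0, 0.0, -18.93], "offset": [-14.6, -25.87, -2.63], "gripper": 0}]
[{"rot": [0.0, 0.0, -2.36], "offset": [-0.68, -3.65, -0.18], "gripper": 0}, {"rot": [0.0, 0.0, -4.73], "offset": [-1.36, -7.3, -0.34], "gripper": 0}, {"rot": [0.0, 0.0, -7.09], "offset": [-2.04, -10.95, -0.47], "gripper": 0}, {"rot": [0.0, 0.0, -9.46], "offset": [-2.71, -14.6, -0.58], "gripper": 0}, {"rot": [0.0, 0.0, -11.82], "offset": [-3.39, -18.25, -0.68], "gripper": 0}, {"rot": [0.0, 0.0, -14.19], "offset": [-4.07, -21.9, -0.76], "gripper": 0}, {"rot": [0.0, 0.0, -16.55], "offset": [-4.75, -25.55, -0.83], "gripper": 0}, {"rot": [0.0, 0.0, -18.92], "offset": [-5.42, -29.2, -0.9], "gripper": 0}]
```

View pics/ov.png

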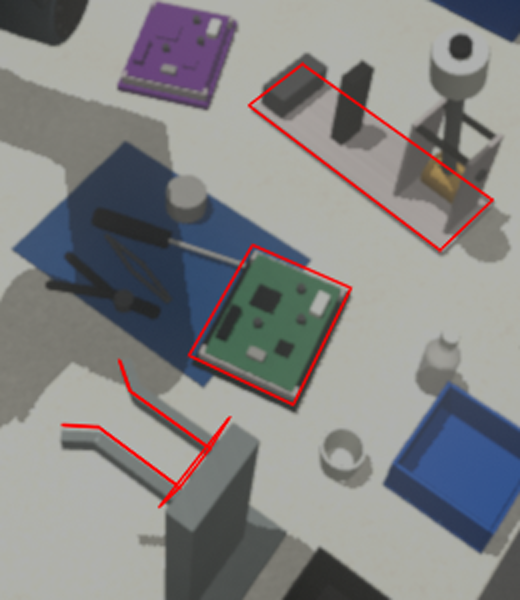

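The overlay puts the rack, board and foot models within about 1–2 px of the picture: prong tips at crop (62,426) and (120,362), board outline at (190–350, 245–405). I'll move now.

Request:
arm_command --targets '[{"rot": [0.0, 0.0, -2.37], "offset": [-2.78, -2.47, -0.59], "gripper": 0}, {"rot": [0.0, 0.0, -4.73], "offset": [-5.55, -4.93, -1.18], "gripper": 0}, {"rot": [0.0, 0.0, -7.1], "offset": [-8.33, -7.4, -1.75], "gripper": 0}, {"rot": [0.0, 0.0, -9.46], "offset": [-11.1, -9.87, -2.32], "gripper": 0}, {"rot": [0.0, 0.0, -11.83], "offset": [-13.88, -12.33, -2.86], "gripper": 0}, {"rot": [0.0, 0.0, -14.19], "offset": [-16.65, -14.8, -3.39], "gripper": 0}, {"rot": [0.0, 0.0, -16.56], "offset": [-19.43, -17.27, -3.89], "gripper": 0}, {"rot": [0.0, 0.0, -18.92], "offset": [-22.2, -19.73, -4.37], "gripper": 0}]'

```text
time_s: 1.0
position: [0.3533, -0.2752, 0.3361]
tcp_rot: [[0.705, -0.709, 0.0], [-0.709, -0.705, 0.0], [0.0, -0.0, -1.0]]
force: [0.8, -0.9, 0.5]
opening: 1.0
```

Request:
arm_command --targets '[{"rot": [0.0, 0.0, -2.37], "offset": [-1.82, -3.24, -0.44], "gripper": 0}, {"rot": [0.0, 0.0, -4.73], "offset": [-3.65, -6.47, -0.85], "gripper": 0}, {"rot": [0.0, 0.0, -7.1], "offset": [-5.48, -9.7, -1.23], "gripper": 0}, {"rot": [0.0, 0.0, -9.46], "offset": [-7.3, -12.94, -1.58], "gripper": 0}, {"rot": [0.0, 0.0, -11.83], "offset": [-9.13, -16.17, -1.89], "gripper": 0}, {"rot": [0.0, 0.0, -14.2], "offset": [-10.95, -19.4, -2.17], "gripper": 0}, {"rot": [0.0, 0.0, -16.56], "offset": [-12.78, -22.64, -2.42], "gripper": 0}, {"rot": [0.0, 0.0, -18.93], "offset": [-14.6, -25.87, -2.63], "gripper": 0}]'

```text
time_s: 1.8
position: [0.4342, 0.0106, 0.3625]
tcp_rot: [[0.897, -0.442, 0.0], [-0.442, -0.897, -0.0], [0.0, -0.0, -1.0]]
force: [0.8, -0.6, -0.1]
opening: 0.999
```

Request:
arm_command --targets '[{"rot": [0.0, 0.0, -2.36], "offset": [-0.68, -3.65, -0.18], "gripper": 0}, {"rot": [0.0, 0.0, -4.73], "offset": [-1.36, -7.3, -0.34], "gripper": 0}, {"rot": [0.0, 0.0, -7.09], "offset": [-2.04, -10.95, -0.47], "gripper": 0}, {"rot": [0.0, 0.0, -9.46], "offset": [-2.71, -14.6, -0.58], "gripper": 0}, {"rot": [0.0, 0.0, -11.82], "offset": [-3.39, -18.25, -0.68], "gripper": 0}, {"rot": [0.0, 0.0, -14.19], "offset": [-4.07, -21.9, -0.76], "gripper": 0}, {"rot": [0.0, 0.0, -16.55], "offset": [-4.75, -25.55, -0.83], "gripper": 0}, {"rot": [0.0, 0.0, -18.92], "offset": [-5.42, -29.2, -0.9], "gripper": 0}]'

```text
time_s: 2.6
position: [0.515, 0.2964, 0.3711]
tcp_rot: [[0.992, -0.127, -0.0], [-0.127, -0.992, -0.0], [-0.0, 0.0, -1.0]]
force: [1.4, 0.5, -0.7]
opening: 1.003
```

```bash
python3 - <<'E'
from h import *
s=bot.read_state();p,R=load();print(s['time_s'],p,s['position'],np.round(s['tcp_rot'],3).tolist(),R.round(3).tolist())
c=cap('wrist'); save(c,'w0.png',s=1)
Rv=c['view'][:3,:3]; o=-Rv.T@c['view'][:3,3]; Rt=np.array(s['tcp_rot']); print('cam in tool',Rt.T@(o-s['position']),'axes',(Rt.T@Rv.T).round(3).tolist(),c['fx'])
E
```

```text
2.6 [0.51471768 0.29435172 0.371     ] [0.51503728 0.29637924 0.37105754] [[0.992, -0.127, -0.0], [-0.127, -0.992, -0.0], [-0.0, 0.0, -1.0]] [[0.992, -0.129, 0.0], [-0.129, -0.992, 0.0], [0.0, 0.0, -1.0]]
cam in tool [ 0.00062496 -0.08235753 -0.09213708] axes [[1.0, -0.001, -0.0], [0.001, 0.953, 0.302], [-0.0, -0.302, 0.953]] 417.01904586214044
```

View pics/w0.png

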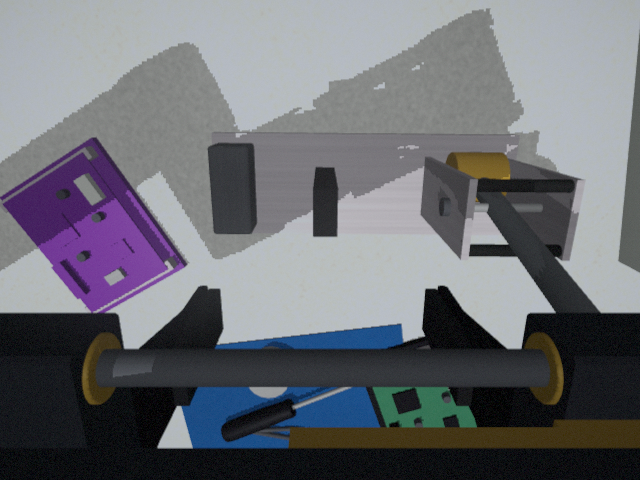

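The wrist view shows the foot lying level in the image. The post's top face is at about u 314–337, v 181–236, and the mast leans out of view to the right. Next I'll check the grasp position and calibrate the knob detector with both fixed cameras.

```bash
cat >> h.py <<'E'
def rd(): 
    s=bot.read_state(); return s['time_s'],np.array(s['position']),np.array(s['tcp_rot'])
FOFF=np.array([0,0,0.]) # foot-frame correction of the grip (x,y,z), m
def piv(p,R):
    """pivot position and foot roll from TCP pose"""
    F=R@DOWN; g=p+.051*R[:,2]; 
    return g+F@np.array([.15,0,0]), F
def knob(c,P,F,H,guess=None,jr=(-.3,.3)):
    """pixel of the black knob: scan joint angles, score dark disk vs. white ring"""
    g=cv2.cvtColor(c['frame'],cv2.COLOR_RGB2GRAY).astype(np.float32)
    yy,xx=np.mgrid[-16:17,-16:17]; best=(-1e9,)
    r0=c['fx']*.03/ (c['view'][:3,:3]@(P+[0,0,.2])+c['view'][:3,3])[2]
    rr=np.hypot(xx,yy); disk=rr<r0*.3; ring=(rr>r0*.5)&(rr<r0*.72)
    for j in np.arange(jr[0],jr[1],.01):
        m=P+F@Rn.from_euler('x',j).as_matrix()@np.array([0,0,H]); u,v=proj(c,m)[0]
        for du in range(-3,4):
            for dv in range(-3,4):
                a,b=int(round(u+du)),int(round(v+dv))
                if not(16<=a<624 and 16<=b<464): continue
                w=g[b-16:b+17,a-16:a+17]; sc=w[ring].min()*.5+w[ring].mean()*.5-w[disk].mean()
                if sc>best[0]: best=(sc,a,b,r0)
    sc,u,v,r0=best
    for _ in range(8):
        w=cv2.getRectSubPix(g,(33,33),(float(u),float(v))); k=np.clip((110-w),0,60)*(rr<r0*.6)
        u+= (k*xx).sum()/k.sum(); v+=(k*yy).sum()/k.sum()
    return np.array([u,v]),sc
E
python3 - <<'E'
from h import *
from scipy.optimize import least_squares
c=cap('wrist'); print('post',ray(c,(325.5,208),.135), rd())
F=Rn.from_euler('z',-.1292).as_matrix(); P=np.array([.5147,.2944,.11])+F@[.15,0,0]
obs=[]
for n in('scene','top'):
    c=cap(n)
    uv,sc=knob(c,P,F,.235); print(n,uv,sc); save(c,n+'1.png'); obs.append((c,uv))
r=least_squares(lambda x:np.r_[[ (proj(c,x)[0]-uv) for c,uv in obs]].ravel(),P+[0,0,.2]); print(r.x,r.fun)
d=F.T@(r.x-P); print('foot frame',d,'joint',np.arctan2(-d[1],d[2]),np.hypot(d[1],d[2]))
E
```

```text
post [0.520931   0.30608922 0.135     ] (2.7, array([0.51573513, 0.2986311 , 0.37087048]), array([[ 9.92244446e-01, -1.24295449e-01,  1.26536876e-03],
       [-1.24297946e-01, -9.92242643e-01,  2.13495390e-03],
       [ 9.90187789e-04, -2.27567889e-03, -9.99996920e-01]]))
scene [454.99180479 203.14731829] 100.48274
top [234.70415454 153.32773087] 142.97977
[0.65845742 0.21952017 0.33526361] [-0.38346634  0.03578598 -0.24255357 -0.35264159]
foot frame [ 0.00220683 -0.0557339   0.22526361] joint 0.24254550931619287 0.23205594629922793
```

```bash
python3 - <<'E'
from h import *
t,p,R=rd(); print(t,p); c=cap('wrist'); g=cv2.cvtColor(c['frame'],cv2.COLOR_RGB2GRAY)
cc=proj(c,[.5147,.2944,.135])[0]; print('pred top centre',cc, 'base',proj(c,[.5147,.2944,.012])[0])
u0=int(cc[0]); print(g[150:262:3,u0]); print(g[150:262:3,u0-8]); v=int(cc[1]); print(u0-30,g[v,u0-30:u0+30])
print('edges proj', proj(c,[[.5147,.2944+s*.02,z] for s in(1,-1) for z in(.135,.012)]).round(0).tolist())
save(c,'w1.png',(270,130,390,270),4)
E
```

```text
2.8 [0.5146239  0.29527037 0.3706082 ]
pred top centre [322.13586514 213.3469694 ] base [322.28852933 185.50270449]
[118 123 124 120 123  94  40  39  33  44  37  38  36  42  40  45  43  45
  41  45  46  43  46  48  48  45  49  42  49 188 188 188 183 190 189 189
 186 188]
[118 124 122 120 126 120 126 119 113 112  92  47  40  39  42  43  38  41
  44  47  44  44  46  39  46  44  46  46  48 188 187 188 189 188 189 189
 188 188]
292 [126 122 123 127 126 124 124 126 124 124 127 123 126 139 170 174 185 185
 184 184 180 139  44  41  46  46  46  42  45  46  43  45  42  45  46  43
  46  42  45  45  44  43  48  47  42  70 137 182 183 184 184 182 184 181
 183 182 182 183 183 182]
edges proj [[319.0, 189.0], [320.0, 167.0], [325.0, 237.0], [325.0, 203.0]]
```

View pics/w1.png

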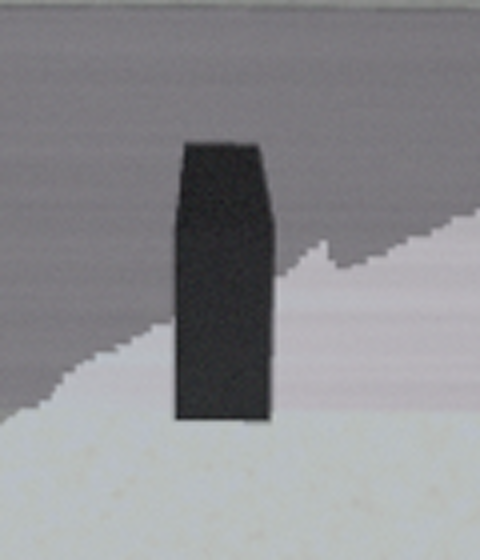

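The post's top face centre is at (326,210) against a predicted (322,213), so about 3 mm in x and 2 mm in y. I'll descend with that correction and grip.

```bash
python3 - <<'E'
from h import *
a=np.array([.5147,.2944,.32]);b=np.array([.517,.296,.11])
rows([(a+(b-a)*sm(i/12)**1,-.1292+(-.0008)*i/12,0) for i in range(1,9)],0)
rows([(a+(b-a)*sm(min(i,12)/12),-.13,0) for i in range(9,16)],0)
rows([(b,-.13,0)]*8,1)
E
```

```text
[{"rot": [0.0, 0.0, 0.0], "offset": [0.0, -0.01, 0.11], "gripper": 0}, {"rot": [0.0, 0.0, 0.01], "offset": [0.0, -0.01, 0.75], "gripper": 0}, {"rot": [0.0, 0.0, 0.01], "offset": [0.02, -0.02, 2.17], "gripper": 0}, {"rot": [0.0, 0.0, 0.02], "offset": [0.04, -0.04, 4.41], "gripper": 0}, {"rot": [0.0, 0.0, 0.02], "offset": [0.07, -0.07, 7.28], "gripper": 0}, {"rot": [0.0, 0.0, 0.02], "offset": [0.1, -0.1, 10.5], "gripper": 0}, {"rot": [0.0, 0.0, 0.03], "offset": [0.13, -0.13, 13.72], "gripper": 0}, {"rot": [0.0, 0.0, 0.03], "offset": [0.16, -0.15, 16.59], "gripper": 0}]
[{"rot": [0.0, 0.0, 0.02], "offset": [0.02, -0.02, 2.24], "gripper": 0}, {"rot": [0.0, 0.0, 0.02], "offset": [0.04, -0.04, 3.66], "gripper": 0}, {"rot": [0.0, 0.0, 0.02], "offset": [0.04, -0.04, 4.3], "gripper": 0}, {"rot": [0.0, 0.0, 0.02], "offset": [0.05, -0.04, 4.41], "gripper": 0}, {"rot": [0.0, 0.0, 0.02], "offset": [0.05, -0.04, 4.41], "gripper": 0}, {"rot": [0.0, 0.0, 0.02], "offset": [0.05, -0.04, 4.41], "gripper": 0}, {"rot": [0.0, 0.0, 0.02], "offset": [0.05, -0.04, 4.41], "gripper": 0}]
[{"rot": [0.0, 0.0, 0.0], "offset": [0.0, 0.0, 0.0], "gripper": 1}, {"rot": [0.0, 0.0, 0.0], "offset": [0.0, 0.0, 0.0], "gripper": 1}, {"rot": [0.0, 0.0, 0.0], "offset": [0.0, 0.0, 0.0], "gripper": 1}, {"rot": [0.0, 0.0, 0.0], "offset": [0.0, 0.0, 0.0], "gripper": 1}, {"rot": [0.0, 0.0, 0.0], "offset": [0.0, 0.0, 0.0], "gripper": 1}, {"rot": [0.0, 0.0, 0.0], "offset": [0.0, 0.0, 0.0], "gripper": 1}, {"rot": [0.0, 0.0, 0.0], "offset": [0.0, 0.0, 0.0], "gripper": 1}, {"rot": [0.0, 0.0, 0.0], "offset": [0.0, 0.0, 0.0], "gripper": 1}]
```

Request:
arm_command --targets '[{"rot": [0.0, 0.0, 0.0], "offset": [0.0, -0.01, 0.11], "gripper": 0}, {"rot": [0.0, 0.0, 0.01], "offset": [0.0, -0.01, 0.75], "gripper": 0}, {"rot": [0.0, 0.0, 0.01], "offset": [0.02, -0.02, 2.17], "gripper": 0}, {"rot": [0.0, 0.0, 0.02], "offset": [0.04, -0.04, 4.41], "gripper": 0}, {"rot": [0.0, 0.0, 0.02], "offset": [0.07, -0.07, 7.28], "gripper": 0}, {"rot": [0.0, 0.0, 0.02], "offset": [0.1, -0.1, 10.5], "gripper": 0}, {"rot": [0.0, 0.0, 0.03], "offset": [0.13, -0.13, 13.72], "gripper": 0}, {"rot": [0.0, 0.0, 0.03], "offset": [0.16, -0.15, 16.59], "gripper": 0}]'

```text
time_s: 3.65
position: [0.5163, 0.295, 0.2038]
tcp_rot: [[0.991, -0.131, -0.001], [-0.131, -0.991, -0.0], [-0.001, 0.001, -1.0]]
force: [-0.3, -0.5, 0.2]
opening: 1.001
```

Request:
arm_command --targets '[{"rot": [0.0, 0.0, 0.02], "offset": [0.02, -0.02, 2.24], "gripper": 0}, {"rot": [0.0, 0.0, 0.02], "offset": [0.04, -0.04, 3.66], "gripper": 0}, {"rot": [0.0, 0.0, 0.02], "offset": [0.04, -0.04, 4.3], "gripper": 0}, {"rot": [0.0, 0.0, 0.02], "offset": [0.05, -0.04, 4.41], "gripper": 0}, {"rot": [0.0, 0.0, 0.02], "offset": [0.05, -0.04, 4.41], "gripper": 0}, {"rot": [0.0, 0.0, 0.02], "offset": [0.05, -0.04, 4.41], "gripper": 0}, {"rot": [0.0, 0.0, 0.02], "offset": [0.05, -0.04, 4.41], "gripper": 0}]'

```text
time_s: 4.35
position: [0.5179, 0.2967, 0.1623]
tcp_rot: [[0.992, -0.13, 0.002], [-0.13, -0.992, 0.001], [0.002, -0.001, -1.0]]
force: [-0.1, 0.1, 0.4]
opening: 1.001
```

Request:
arm_command --targets '[{"rot": [0.0, 0.0, 0.0], "offset": [0.0, 0.0, 0.0], "gripper": 1}, {"rot": [0.0, 0.0, 0.0], "offset": [0.0, 0.0, 0.0], "gripper": 1}, {"rot": [0.0, 0.0, 0.0], "offset": [0.0, 0.0, 0.0], "gripper": 1}, {"rot": [0.0, 0.0, 0.0], "offset": [0.0, 0.0, 0.0], "gripper": 1}, {"rot": [0.0, 0.0, 0.0], "offset": [0.0, 0.0, 0.0], "gripper": 1}, {"rot": [0.0, 0.0, 0.0], "offset": [0.0, 0.0, 0.0], "gripper": 1}, {"rot": [0.0, 0.0, 0.0], "offset": [0.0, 0.0, 0.0], "gripper": 1}, {"rot": [0.0, 0.0, 0.0], "offset": [0.0, 0.0, 0.0], "gripper": 1}]'

```text
time_s: 5.15
position: [0.5173, 0.2964, 0.1612]
tcp_rot: [[0.992, -0.13, -0.0], [-0.13, -0.992, -0.0], [-0.0, 0.0, -1.0]]
force: [0.2, 0.2, -0.6]
opening: 0.358
```

Request:
arm_command --targets '[{"rot": [0, 0, 0], "offset": [0, 0, 0], "gripper": 1}, {"rot": [0, 0, 0], "offset": [0, 0, 0], "gripper": 1}, {"rot": [0, 0, 0], "offset": [0, 0, 0], "gripper": 1}, {"rot": [0, 0, 0], "offset": [0, 0, 0], "gripper": 1}, {"rot": [0, 0, 0], "offset": [0, 0, 0], "gripper": 1}, {"rot": [0, 0, 0], "offset": [0, 0, 0], "gripper": 1}]'

```text
time_s: 5.75
position: [0.5172, 0.2965, 0.1613]
tcp_rot: [[0.992, -0.13, -0.0], [-0.13, -0.992, 0.0], [-0.0, -0.0, -1.0]]
force: [-0.4, -0.8, -0.3]
opening: 0.229
```

```bash
python3 - <<'E'
from h import *
from scipy.optimize import least_squares
t,p,R=rd(); s=bot.read_state(); print(t,p,s['force'],s['opening'])
P,F=piv(p,R); obs=[]
for n in('scene','top'):
    c=cap(n); uv,sc=knob(c,P,F,.235); print(n,uv,sc); obs.append((c,uv))
r=least_squares(lambda x:np.r_[[ (proj(c,x)[0]-uv) for c,uv in obs]].ravel(),P+[0,0,.2]); print(r.x,r.fun)
d=F.T@(r.x-P); print('foot frame',d,'joint',np.arctan2(-d[1],d[2]),np.hypot(d[1],d[2]))
# lift to 0.045 then over to board, roll -0.1
y1=0.; b=np.array([.517,.296,.11]); e=np.array([.608-.15,-.001,.20])
L=[(b+[0,0,.09*sm(i/8)],-.13,0) for i in range(1,9)]
N=24; g=b+[0,0,.09]
M=[(g+(e-g)*sm(i/N),-.13*(1-sm(i/N)),-.08*sm(i/N)) for i in range(1,N+1)]
rows(L,1)
for k in range(3): rows(M[8*k:8*k+8],1)
E
```

```text
5.75 [0.51724173 0.29645359 0.16125094] [-0.44623614 -0.8140627  -0.2648138 ] 0.22936487762357025
scene [455.01622539 203.16530031] 104.484695
top [234.69968276 153.29729701] 140.10992
[0.65852282 0.21952617 0.33524961] [-0.37987948  0.03545325 -0.24028194 -0.34935835]
foot frame [ 3.06551373e-05 -5.79293845e-02  2.25036490e-01] joint 0.2519519560369877 0.23237305212352585
[{"rot": [0.0, 0.0, 0.0], "offset": [0.0, 0.0, -0.14], "gripper": 1}, {"rot": [0.0, 0.0, 0.0], "offset": [0.0, 0.0, -0.93], "gripper": 1}, {"rot": [0.0, 0.0, 0.0], "offset": [0.0, 0.0, -2.48], "gripper": 1}, {"rot": [0.0, 0.0, 0.0], "offset": [0.0, 0.0, -4.5], "gripper": 1}, {"rot": [0.0, 0.0, 0.0], "offset": [0.0, 0.0, -6.52], "gripper": 1}, {"rot": [0.0, 0.0, 0.0], "offset": [0.0, 0.0, -8.07], "gripper": 1}, {"rot": [0.0, 0.0, 0.0], "offset": [0.0, 0.0, -8.86], "gripper": 1}, {"rot": [0.0, 0.0, 0.0], "offset": [0.0, 0.0, -9.0], "gripper": 1}]
[{"rot": [0.0, 0.0, -0.01], "offset": [-0.01, 0.02, 0.0], "gripper": 1}, {"rot": [-0.02, 0.0, -0.04], "offset": [-0.02, 0.15, 0.0], "gripper": 1}, {"rot": [-0.07, 0.0, -0.12
[... 927 characters left out ...]
, 0.27], "gripper": 1}, {"rot": [-2.66, 0.18, -4.32], "offset": [-1.66, 17.26, 0.3], "gripper": 1}]
[{"rot": [-0.26, 0.02, -0.42], "offset": [-0.3, 1.69, 0.11], "gripper": 1}, {"rot": [-0.49, 0.05, -0.79], "offset": [-0.55, 3.12, 0.2], "gripper": 1}, {"rot": [-0.67, 0.07, -1.08], "offset": [-0.75, 4.27, 0.27], "gripper": 1}, {"rot": [-0.8, 0.09, -1.29], "offset": [-0.9, 5.12, 0.33], "gripper": 1}, {"rot": [-0.89, 0.1, -1.44], "offset": [-1.0, 5.69, 0.37], "gripper": 1}, {"rot": [-0.94, 0.1, -1.52], "offset": [-1.05, 6.02, 0.39], "gripper": 1}, {"rot": [-0.96, 0.11, -1.55], "offset": [-1.08, 6.14, 0.39], "gripper": 1}, {"rot": [-0.96, 0.11, -1.55], "offset": [-1.08, 6.16, 0.4], "gripper": 1}]
```

The joint reads 0.252 on the 0.25 stop, so the vision is well calibrated. I'll lift and carry it to the board.

Request:
arm_command --targets '[{"rot": [0.0, 0.0, 0.0], "offset": [0.0, 0.0, -0.14], "gripper": 1}, {"rot": [0.0, 0.0, 0.0], "offset": [0.0, 0.0, -0.93], "gripper": 1}, {"rot": [0.0, 0.0, 0.0], "offset": [0.0, 0.0, -2.48], "gripper": 1}, {"rot": [0.0, 0.0, 0.0], "offset": [0.0, 0.0, -4.5], "gripper": 1}, {"rot": [0.0, 0.0, 0.0], "offset": [0.0, 0.0, -6.52], "gripper": 1}, {"rot": [0.0, 0.0, 0.0], "offset": [0.0, 0.0, -8.07], "gripper": 1}, {"rot": [0.0, 0.0, 0.0], "offset": [0.0, 0.0, -8.86], "gripper": 1}, {"rot": [0.0, 0.0, 0.0], "offset": [0.0, 0.0, -9.0], "gripper": 1}]'

```text
time_s: 6.65
position: [0.5171, 0.2964, 0.2516]
tcp_rot: [[0.992, -0.129, -0.0], [-0.129, -0.992, 0.0], [-0.0, -0.0, -1.0]]
force: [0.4, -0.3, -8.5]
opening: 0.229
```

Request:
arm_command --targets '[{"rot": [0.0, 0.0, -0.01], "offset": [-0.01, 0.02, 0.0], "gripper": 1}, {"rot": [-0.02, 0.0, -0.04], "offset": [-0.02, 0.15, 0.0], "gripper": 1}, {"rot": [-0.07, 0.0, -0.12], "offset": [-0.04, 0.48, 0.0], "gripper": 1}, {"rot": [-0.16, 0.0, -0.27], "offset": [-0.08, 1.06, 0.0], "gripper": 1}, {"rot": [-0.3, 0.0, -0.48], "offset": [-0.13, 1.92, 0.0], "gripper": 1}, {"rot": [-0.47, 0.0, -0.77], "offset": [-0.21, 3.08, 0.0], "gripper": 1}, {"rot": [-0.7, 0.01, -1.14], "offset": [-0.31, 4.53, 0.0], "gripper": 1}, {"rot": [-0.96, 0.01, -1.57], "offset": [-0.43, 6.25, 0.0], "gripper": 1}]'

```text
time_s: 7.45
position: [0.5047, 0.2337, 0.2514]
tcp_rot: [[0.995, -0.102, -0.002], [-0.102, -0.995, -0.017], [0.0, 0.017, -1.0]]
force: [0.8, -0.7, -8.5]
opening: 0.226
```

Request:
arm_command --targets '[{"rot": [-0.3, 0.01, -0.48], "offset": [-0.18, 1.95, 0.03], "gripper": 1}, {"rot": [-0.63, 0.03, -1.01], "offset": [-0.39, 4.07, 0.07], "gripper": 1}, {"rot": [-0.98, 0.04, -1.58], "offset": [-0.6, 6.32, 0.11], "gripper": 1}, {"rot": [-1.33, 0.06, -2.16], "offset": [-0.82, 8.63, 0.15], "gripper": 1}, {"rot": [-1.69, 0.09, -2.74], "offset": [-1.05, 10.94, 0.19], "gripper": 1}, {"rot": [-2.03, 0.12, -3.3], "offset": [-1.27, 13.19, 0.23], "gripper": 1}, {"rot": [-2.36, 0.15, -3.83], "offset": [-1.47, 15.32, 0.27], "gripper": 1}, {"rot": [-2.66, 0.18, -4.32], "offset": [-1.66, 17.26, 0.3], "gripper": 1}]'

```text
time_s: 8.25
position: [0.4701, 0.0631, 0.2516]
tcp_rot: [[1.0, -0.027, -0.001], [-0.027, -0.998, -0.064], [0.0, 0.064, -0.998]]
force: [-1.1, 0.1, -9.0]
opening: 0.227
```

Request:
arm_command --targets '[{"rot": [-0.26, 0.02, -0.42], "offset": [-0.3, 1.69, 0.11], "gripper": 1}, {"rot": [-0.49, 0.05, -0.79], "offset": [-0.55, 3.12, 0.2], "gripper": 1}, {"rot": [-0.67, 0.07, -1.08], "offset": [-0.75, 4.27, 0.27], "gripper": 1}, {"rot": [-0.8, 0.09, -1.29], "offset": [-0.9, 5.12, 0.33], "gripper": 1}, {"rot": [-0.89, 0.1, -1.44], "offset": [-1.0, 5.69, 0.37], "gripper": 1}, {"rot": [-0.94, 0.1, -1.52], "offset": [-1.05, 6.02, 0.39], "gripper": 1}, {"rot": [-0.96, 0.11, -1.55], "offset": [-1.08, 6.14, 0.39], "gripper": 1}, {"rot": [-0.96, 0.11, -1.55], "offset": [-1.08, 6.16, 0.4], "gripper": 1}]'

```text
time_s: 9.05
position: [0.4583, 0.0038, 0.251]
tcp_rot: [[1.0, 0.0, 0.0], [0.0, -0.997, -0.08], [0.0, 0.08, -0.997]]
force: [0.9, 0.2, -8.5]
opening: 0.228
```

```bash
cat >> h.py <<'E'
from scipy.optimize import least_squares
H=.2323
def look(P,F,jr=(-.3,.3),cams=('scene','top'),save_=None):
    """lean from vertical etc. by both cameras: list of (t, joint, score, name, residual)"""
    out=[]
    for n in cams:
        t,p,R=rd(); P,F=piv(p,R); c=cap(n)
        uv,sc=knob(c,P,F,H,jr=jr)
        f=lambda x: (proj(c,P+F@[x[1],-H*np.sin(x[0]),H*np.cos(x[0])])[0]-uv)
        r=least_squares(f,[0.,0.]); roll=Rn.from_matrix(F).as_euler('ZXY')[1]
        out.append((t,r.x[0],roll,r.x[0]+roll,sc,r.x[1],n))
        if save_: save(c,save_+n+'.png')
    return out
E
python3 - <<'E'
from h import *
t,p,R=rd(); s=bot.read_state(); print(t,p,R.round(4).tolist(),load()[0],s['force'],s['moment'],s['opening'])
P,F=piv(p,R); print('pivot',P, 'yaw,roll,pitch',Rn.from_matrix(F).as_euler('ZXY'))
for o in look(P,F,save_='b0'): print(o)
E
```

```text
9.05 [0.45834263 0.00378014 0.25103442] [[1.0, 0.0002, 0.0001], [0.0002, -0.9968, -0.0797], [0.0001, 0.0797, -0.9968]] [0.45799713 0.00312157 0.25079118] [ 0.86107637  0.18983764 -8.52110573] [0.15613633 0.22406023 0.00708225] 0.22771662170102558
pivot [ 6.08347597e-01 -2.53855901e-04  2.00208850e-01] yaw,roll,pitch [ 1.96114538e-04 -7.97785685e-02 -8.17401540e-05]
(9.05, np.float64(0.249474598184593), np.float64(-0.07977856848732934), np.float64(0.16969602969726366), np.float32(102.512726), np.float64(0.0009642367708663591), 'scene')
(9.1, np.float64(0.2552703515489225), np.float64(-0.07976280810973968), np.float64(0.17550754343918284), np.float32(131.60309), np.float64(-8.722448950418614e-05), 'top')
```

View pics/b0scene.png

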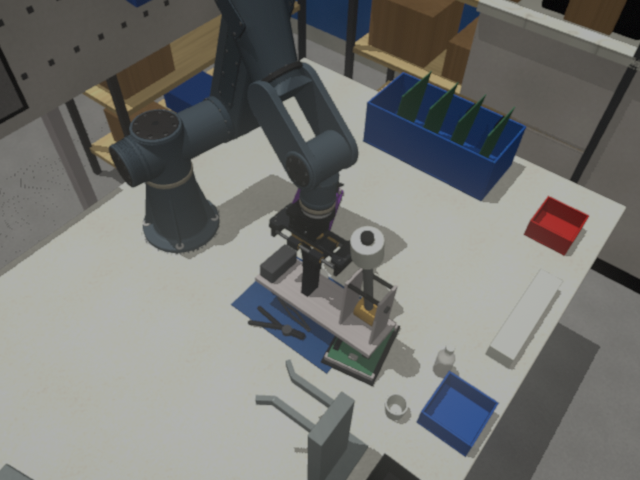

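The picture shows the antenna over the board with the arm well clear of the can at (367,240), and both cameras read the joint as about 0.25, so the grip has not slipped. Next I'll write the estimator and planner.

```bash
cat > step.py <<'E'
import sys,os
from h import *
Z=json.load(open('log.json')) if os.path.exists('log.json') else None
g0=np.array([.458,-.001,.20])
if Z is None:
    Z={'knots':[[0,-.08]],'meas':[],'paths':[[0,.1,g0.tolist(),0.,g0.tolist(),0.]],'est':[],'th':[7.66,3.83,.32,0.]}
TH0=np.array([7.66,3.83,.32,0.]); SG=np.array([.5,.35,.1,.12]); MLC=.78
def path(t):
    for p in reversed(Z['paths']):
        if t>=p[0]-1e-6: break
    s=sm(np.clip((t-p[0])/p[1],0,1)); return np.array(p[2])+(np.array(p[4])-p[2])*s, p[3]+(p[5]-p[3])*s
def sim(x,t0,t1,kn,th,ts=None,dt=.01):
    n=max(1,int(round((t1-t0)/dt))); tt=t0+dt*np.arange(n+1); k=np.array(kn)
    r=np.interp(tt,k[:,0],k[:,1]); y=np.array([path(t)[0][1] for t in np.r_[tt[0]-dt,tt,tt[-1]+dt]]); a=np.diff(y,2)/dt**2
    X=np.empty((n+1,2)); X[0]=x; l,w=x
    for i in range(n):
        rd_=(r[i+1]-r[i])/dt
        w+=dt*(th[0]*l-th[1]*(l-r[i])-th[2]*(w-rd_)+MLC*a[i]+th[3]); l+=dt*w
        if l-r[i+1]>.25: l=.25+r[i+1]; w=min(w,rd_)
        if l-r[i+1]<-.25: l=-.25+r[i+1]; w=max(w,rd_)
        X[i+1]=l,w
    return tt,r,X
def estimate(t):
    m=np.array([q for q in Z['meas'] if q[0]>t-2.3])
    ts=m[0,0]; prior=None
    for e in Z['est']:
        if abs(e[0]-ts)<.03: prior=np.array(e[1:])
    sp=np.array([.02,.06])
    if prior is None: prior=np.array([m[0,1],0]); sp=np.array([.006,.02])
    def res(q):
        tt,r,X=sim(q[:2],ts,t,Z['knots'],q[2:])
        return np.r_[(np.interp(m[:,0],tt,X[:,0])-m[:,1])/.004,(q[:2]-prior)/sp,(q[2:]-TH0)/SG]
    s=least_squares(res,np.r_[prior,Z['th']],x_scale=np.r_[.01,.03,SG],loss='soft_l1',max_nfev=40)
    tt,r,X=sim(s.x[:2],ts,t,Z['knots'],s.x[2:]); fit=(np.interp(m[:,0],tt,X[:,0])-m[:,1])
    for q in np.unique(m[:,0]): Z['est']=[e for e in Z['est'] if abs(e[0]-q)>.005]+[[q,*[np.interp(q,tt,X[:,i]) for i in(0,1)]]]
    return X[-1],s.x[2:],fit
def plan(x,t,th,n=16,rmax=.07,bal=True):
    r0=np.interp(t,*np.array(Z['knots']).T); tk=t+.1*np.arange(n+1)
    def kn(d): return np.c_[tk,r0+np.r_[0,np.cumsum(d)]]
    def res(d):
        k=kn(d); tt,r,X=sim(x,t,tk[-1],k,th,dt=.02)
        L=X[::5]; j=L[:,0]-k[:,1][:len(L)]
        return np.r_[L[:,0],.35*L[:,1],.7*j,.25*d/.05*.1,6*X[-1],3*(k[-1,1])]
    s=least_squares(res,np.zeros(n),bounds=(-rmax,rmax),max_nfev=25)
    return kn(s.x),sim(x,t,tk[-1],kn(s.x),th)
def main(nr,newpath=None,grip=1):
    t,p,R=rd(); P,F=piv(p,R); print('t %.2f pivot %s'%(t,P.round(4)))
    TB={'scene':.000,'top':-.004}
    for o in look(P,F): 
        print(' %s t%.2f joint %.4f roll %.4f lean %.4f score %.0f dx %.4f'%(o[6],o[0],o[1],o[2],o[3]+TB[o[6]],o[4],o[5]))
        if o[4]>60: Z['meas'].append([o[0],o[3]+TB[o[6]]])
    t=rd()[0]; kk=Z['knots']
    x,th,fit=estimate(t); Z['th']=th.tolist(); print(' est',x.round(4),'th',th.round(3),'fit',fit.round(4))
    if newpath is not None:
        gA,yA=path(t); Z['paths'].append([t,newpath[0],gA.tolist(),yA,list(newpath[1]),newpath[2]])
    K,(tt,r,X)=plan(x,t,th); K[:,1]=K[:,1].round(4)
    i=slice(0,len(tt),10); print(' roll',K[:,1].round(3)); print(' lean',X[i,0].round(3)); print(' joint',(X[i,0]-r[i]).round(3))
    Z['knots']+= [[t,float(K[0,1])]]+K[1:nr+1].tolist()
    rows([(*path(K[q,0]),K[q,1]) for q in range(1,nr+1)],grip)
    json.dump(Z,open('log.json','w'))
if __name__=='__main__':
    nr=int(sys.argv[1]); npth=None
    if len(sys.argv)>2: v=[float(q) for q in sys.argv[2:]]; npth=(v[0],v[1:4],v[4])
    main(nr,npth)
E
time python3 step.py 7
```

```text
t 9.15 pivot [ 6.084e-01 -1.000e-04  2.002e-01]
 scene t9.15 joint 0.2503 roll -0.0798 lean 0.1705 score 103 dx 0.0010
 top t9.20 joint 0.2556 roll -0.0798 lean 0.1717 score 132 dx -0.0001
 est [0.17 0.  ] th [7.66 3.83 0.32 0.  ] fit [ 0.     -0.0017]
 roll [-0.08  -0.11  -0.067 -0.032 -0.002  0.012  0.034  0.032  0.027  0.017
  0.019  0.019  0.018  0.016  0.013  0.009  0.002]
 lean [ 0.17   0.14   0.112  0.087  0.067  0.05   0.036  0.026  0.018  0.012
  0.007  0.004  0.001 -0.001 -0.002 -0.004 -0.005]
 joint [ 0.25   0.25   0.179  0.119  0.069  0.038  0.002 -0.006 -0.008 -0.004
 -0.011 -0.015 -0.017 -0.017 -0.016 -0.013 -0.007]
[{"rot": [-1.73, 0.0, -0.01], "offset": [0.0, -0.15, 0.0], "gripper": 1}, {"rot": [0.72, 0.0, 0.0], "offset": [0.0, 0.07, 0.0], "gripper": 1}, {"rot": [2.74, 0.0, 0.0], "offset": [0.0, 0.25, 0.0], "gripper": 1}, {"rot": [4.44, 0.0, 0.0], "offset": [0.0, 0.4, 0.01], "gripper": 1}, {"rot": [5.27, 0.0, 0.0], "offset": [0.0, 0.47, 0.02], "gripper": 1}, {"rot": [6.53, 0.0, 0.0], "offset": [0.0, 0.59, 0.03], "gripper": 1}, {"rot": [6.42, 0.0, 0.0], "offset": [0.0, 0.58, 0.03], "gripper": 1}]
real	0m2.273s
user	0m1.614s
sys	0m0.110s
```

The plan uses a kick from the stop, whose strength is uncertain. I'll run only its first 4 rows and then look again.

```bash
python3 - <<'E'
from h import *
Z=json.load(open('log.json')); Z['knots']=Z['knots'][:-3]; json.dump(Z,open('log.json','w')); print(Z['knots'])
k=Z['knots'][-1][1]; p,R=pose([.458,-.001,.2],0,k); json.dump({'p':p.tolist(),'R':R.tolist()},open('cmd.json','w'))
E
```

```text
[[0, -0.08], [9.25, -0.08], [9.35, -0.1101], [9.45, -0.0674], [9.55, -0.0321], [9.65, -0.0025]]
```

Request:
arm_command --targets '[{"rot": [-1.73, 0.0, -0.01], "offset": [0.0, -0.15, 0.0], "gripper": 1}, {"rot": [0.72, 0.0, 0.0], "offset": [0.0, 0.07, 0.0], "gripper": 1}, {"rot": [2.74, 0.0, 0.0], "offset": [0.0, 0.25, 0.0], "gripper": 1}, {"rot": [4.44, 0.0, 0.0], "offset": [0.0, 0.4, 0.01], "gripper": 1}]'

```text
time_s: 9.65
position: [0.4585, -0.0003, 0.2513]
tcp_rot: [[1.0, 0.001, 0.0], [0.001, -1.0, -0.002], [0.0, 0.002, -1.0]]
force: [0.2, 0.4, -8.0]
opening: 0.229
```

```bash
python3 step.py 6
```

```text
t 9.65 pivot [ 6.085e-01 -2.000e-04  2.004e-01]
 scene t9.65 joint -0.0337 roll -0.0016 lean -0.0353 score 95 dx 0.0012
 top t9.70 joint -0.0527 roll -0.0011 lean -0.0578 score 130 dx 0.0001
 est [-0.0983 -0.8049] th [ 7.375  4.085  0.267 -1.238] fit [ 0.     -0.0028  0.0117 -0.0016]
 roll [-0.002  0.058  0.099  0.133  0.16   0.186  0.2    0.209  0.217  0.217
  0.219  0.22   0.218  0.213  0.206  0.214  0.145]
 lean [-0.098 -0.185 -0.151 -0.117 -0.09  -0.064 -0.041 -0.024 -0.011 -0.003
  0.001  0.002 -0.    -0.006 -0.016 -0.03  -0.049]
 joint [-0.096 -0.243 -0.25  -0.25  -0.25  -0.25  -0.241 -0.232 -0.228 -0.22
 -0.218 -0.217 -0.218 -0.219 -0.222 -0.244 -0.194]
[{"rot": [3.44, 0.0, 0.0], "offset": [0.0, 0.31, 0.01], "gripper": 1}, {"rot": [5.81, 0.0, 0.0], "offset": [0.0, 0.52, 0.03], "gripper": 1}, {"rot": [7.76, 0.0, 0.0], "offset": [0.0, 0.69, 0.05], "gripper": 1}, {"rot": [9.29, 0.0, 0.0], "offset": [0.0, 0.82, 0.07], "gripper": 1}, {"rot": [10.82, 0.0, 0.0], "offset": [0.0, 0.96, 0.09], "gripper": 1}, {"rot": [11.63, 0.0, 0.0], "offset": [0.0, 1.03, 0.1], "gripper": 1}]
```

The kick was stronger than modelled because the mast bounces on the stop, so the rate is about −0.45 rad/s. I'll let it land on the other stop at a mild roll, let it settle, and release it more softly.

```bash
python3 - <<'E'
from h import *
p,R=pose([.458,-.001,.2],0,-.0025); json.dump({'p':p.tolist(),'R':R.tolist()},open('cmd.json','w'))
g=[.458,-.001,.2]
rows([(g,0,r) for r in [.04]+[.08]*7],1)
rows([(g,0,.08)]*8,1)
E
```

```text
[{"rot": [2.44, 0.0, 0.0], "offset": [0.0, 0.22, 0.0], "gripper": 1}, {"rot": [4.73, 0.0, 0.0], "offset": [0.0, 0.42, 0.02], "gripper": 1}, {"rot": [4.73, 0.0, 0.0], "offset": [0.0, 0.42, 0.02], "gripper": 1}, {"rot": [4.73, 0.0, 0.0], "offset": [0.0, 0.42, 0.02], "gripper": 1}, {"rot": [4.73, 0.0, 0.0], "offset": [0.0, 0.42, 0.02], "gripper": 1}, {"rot": [4.73, 0.0, 0.0], "offset": [0.0, 0.42, 0.02], "gripper": 1}, {"rot": [4.73, 0.0, 0.0], "offset": [0.0, 0.42, 0.02], "gripper": 1}, {"rot": [4.73, 0.0, 0.0], "offset": [0.0, 0.42, 0.02], "gripper": 1}]
[{"rot": [0.0, 0.0, 0.0], "offset": [0.0, 0.0, 0.0], "gripper": 1}, {"rot": [0.0, 0.0, 0.0], "offset": [0.0, 0.0, 0.0], "gripper": 1}, {"rot": [0.0, 0.0, 0.0], "offset": [0.0, 0.0, 0.0], "gripper": 1}, {"rot": [0.0, 0.0, 0.0], "offset": [0.0, 0.0, 0.0], "gripper": 1}, {"rot": [0.0, 0.0, 0.0], "offset": [0.0, 0.0, 0.0], "gripper": 1}, {"rot": [0.0, 0.0, 0.0], "offset": [0.0, 0.0, 0.0], "gripper": 1}, {"rot": [0.0, 0.0, 0.0], "offset": [0.0, 0.0, 0.0], "gripper": 1}, {"rot": [0.0, 0.0, 0.0], "offset": [0.0, 0.0, 0.0], "gripper": 1}]
```

Request:
arm_command --targets '[{"rot": [2.44, 0.0, 0.0], "offset": [0.0, 0.22, 0.0], "gripper": 1}, {"rot": [4.73, 0.0, 0.0], "offset": [0.0, 0.42, 0.02], "gripper": 1}, {"rot": [4.73, 0.0, 0.0], "offset": [0.0, 0.42, 0.02], "gripper": 1}, {"rot": [4.73, 0.0, 0.0], "offset": [0.0, 0.42, 0.02], "gripper": 1}, {"rot": [4.73, 0.0, 0.0], "offset": [0.0, 0.42, 0.02], "gripper": 1}, {"rot": [4.73, 0.0, 0.0], "offset": [0.0, 0.42, 0.02], "gripper": 1}, {"rot": [4.73, 0.0, 0.0], "offset": [0.0, 0.42, 0.02], "gripper": 1}, {"rot": [4.73, 0.0, 0.0], "offset": [0.0, 0.42, 0.02], "gripper": 1}]'

```text
time_s: 10.55
position: [0.4583, -0.0044, 0.2511]
tcp_rot: [[1.0, 0.0, 0.0], [0.0, -0.997, 0.08], [0.0, -0.08, -0.997]]
force: [-0.3, 0.4, -9.1]
opening: 0.225
```

Request:
arm_command --targets '[{"rot": [0.0, 0.0, 0.0], "offset": [0.0, 0.0, 0.0], "gripper": 1}, {"rot": [0.0, 0.0, 0.0], "offset": [0.0, 0.0, 0.0], "gripper": 1}, {"rot": [0.0, 0.0, 0.0], "offset": [0.0, 0.0, 0.0], "gripper": 1}, {"rot": [0.0, 0.0, 0.0], "offset": [0.0, 0.0, 0.0], "gripper": 1}, {"rot": [0.0, 0.0, 0.0], "offset": [0.0, 0.0, 0.0], "gripper": 1}, {"rot": [0.0, 0.0, 0.0], "offset": [0.0, 0.0, 0.0], "gripper": 1}, {"rot": [0.0, 0.0, 0.0], "offset": [0.0, 0.0, 0.0], "gripper": 1}, {"rot": [0.0, 0.0, 0.0], "offset": [0.0, 0.0, 0.0], "gripper": 1}]'

```text
time_s: 11.35
position: [0.4583, -0.0046, 0.2511]
tcp_rot: [[1.0, -0.0, 0.0], [-0.0, -0.997, 0.08], [0.0, -0.08, -0.997]]
force: [-1.3, -0.1, -8.0]
opening: 0.223
```

The mast came back to rest on the + stop (joint 0.252). I'll bring the roll to −0.08 slowly and then do a soft release ramp.

```bash
python3 - <<'E'
from h import *
g=[.458,-.001,.2]; p,R=pose(g,0,.08); json.dump({'p':p.tolist(),'R':R.tolist()},open('cmd.json','w'))
a=[.08-.16*sm(i/17) for i in range(1,17)]
rows([(g,0,q) for q in a[:8]],1); rows([(g,0,q) for q in a[8:]],1); 
r=np.r_[[-.08]*3,-.08-np.cumsum([.003,.006,.009,.01,.01,.01,.01,.007])]
rows([(g,0,q) for q in r[:6]],1); rows([(g,0,q) for q in r[6:]],1)
t=11.55+1.6; k=[[0,.08],[t-1.6,.08]]+[[t-1.6+.1*(i+1),a[i]] for i in range(16)]+[[t+.1*(i+1),r[i]] for i in range(11)]
json.dump({'knots':k,'meas':[],'paths':[[0,.1,g,0.,g,0.]],'est':[],'th':[7.66,3.83,.32,0.]},open('log.json','w'))
E
```

```text
[{"rot": [-0.02, 0.0, 0.0], "offset": [0.0, 0.0, 0.0], "gripper": 1}, {"rot": [-0.12, 0.0, 0.0], "offset": [0.0, -0.01, 0.0], "gripper": 1}, {"rot": [-0.38, 0.0, 0.0], "offset": [0.0, -0.03, 0.0], "gripper": 1}, {"rot": [-0.81, 0.0, 0.0], "offset": [0.0, -0.07, 0.0], "gripper": 1}, {"rot": [-1.42, 0.0, 0.0], "offset": [0.0, -0.13, 0.0], "gripper": 1}, {"rot": [-2.2, 0.0, 0.0], "offset": [0.0, -0.2, 0.0], "gripper": 1}, {"rot": [-3.1, 0.0, 0.0], "offset": [0.0, -0.28, 0.01], "gripper": 1}, {"rot": [-4.08, 0.0, 0.0], "offset": [0.0, -0.36, 0.01], "gripper": 1}]
[{"rot": [-1.01, 0.0, 0.0], "offset": [0.0, -0.09, 0.0], "gripper": 1}, {"rot": [-1.99, 0.0, 0.0], "offset": [0.0, -0.18, 0.01], "gripper": 1}, {"rot": [-2.89, 0.0, 0.0], "offset": [0.0, -0.26, 0.01], "gripper": 1}, {"rot": [-3.66, 0.0, 0.0], "offset": [0.0, -0.33, 0.01], "gripper": 1}, {"rot": [-4.27, 0.0, 0.0], "offset": [0.0, -0.38, 0.02], "gripper": 1}, {"rot": [-4.71, 0.0, 0.0], "offset": [0.0, -0.42, 0.02], "gripper": 1}, {"rot": [-4.96, 0.0, 0.0], "offset": [0.0, -0.44, 0.02], "gripper": 1}, {"rot": [-5.07, 0.0, 0.0], "offset": [0.0, -0.45, 0.02], "gripper": 1}]
[{"rot": [-0.02, 0.0, 0.0], "offset": [0.0, -0.01, 0.0], "gripper": 1}, {"rot": [-0.02, 0.0, 0.0], "offset": [0.0, -0.01, 0.0], "gripper": 1}, {"rot": [-0.02, 0.0, 0.0], "offset": [0.0, -0.01, 0.0], "gripper": 1}, {"rot": [-0.19, 0.0, 0.0], "offset": [0.0, -0.02, 0.0], "gripper": 1}, {"rot": [-0.53, 0.0, 0.0], "offset": [0.0, -0.05, 0.0], "gripper": 1}, {"rot": [-1.05, 0.0, 0.0], "offset": [0.0, -0.1, 0.0], "gripper": 1}]
[{"rot": [-0.57, 0.0, 0.0], "offset": [0.0, -0.05, 0.0], "gripper": 1}, {"rot": [-1.14, 0.0, 0.0], "offset": [0.0, -0.1, 0.0], "gripper": 1}, {"rot": [-1.72, 0.0, 0.0], "offset": [0.0, -0.15, 0.01], "gripper": 1}, {"rot": [-2.29, 0.0, 0.0], "offset": [0.0, -0.2, 0.01], "gripper": 1}, {"rot": [-2.69, 0.0, 0.0], "offset": [0.0, -0.24, 0.01], "gripper": 1}]
```

Request:
arm_command --targets '[{"rot": [-0.02, 0.0, 0.0], "offset": [0.0, 0.0, 0.0], "gripper": 1}, {"rot": [-0.12, 0.0, 0.0], "offset": [0.0, -0.01, 0.0], "gripper": 1}, {"rot": [-0.38, 0.0, 0.0], "offset": [0.0, -0.03, 0.0], "gripper": 1}, {"rot": [-0.81, 0.0, 0.0], "offset": [0.0, -0.07, 0.0], "gripper": 1}, {"rot": [-1.42, 0.0, 0.0], "offset": [0.0, -0.13, 0.0], "gripper": 1}, {"rot": [-2.2, 0.0, 0.0], "offset": [0.0, -0.2, 0.0], "gripper": 1}, {"rot": [-3.1, 0.0, 0.0], "offset": [0.0, -0.28, 0.01], "gripper": 1}, {"rot": [-4.08, 0.0, 0.0], "offset": [0.0, -0.36, 0.01], "gripper": 1}]'

```text
time_s: 12.35
position: [0.4583, -0.0008, 0.2512]
tcp_rot: [[1.0, -0.0, -0.0], [-0.0, -1.0, 0.008], [-0.0, -0.008, -1.0]]
force: [0.5, 0.2, -8.2]
opening: 0.225
```

Request:
arm_command --targets '[{"rot": [-1.01, 0.0, 0.0], "offset": [0.0, -0.09, 0.0], "gripper": 1}, {"rot": [-1.99, 0.0, 0.0], "offset": [0.0, -0.18, 0.01], "gripper": 1}, {"rot": [-2.89, 0.0, 0.0], "offset": [0.0, -0.26, 0.01], "gripper": 1}, {"rot": [-3.66, 0.0, 0.0], "offset": [0.0, -0.33, 0.01], "gripper": 1}, {"rot": [-4.27, 0.0, 0.0], "offset": [0.0, -0.38, 0.02], "gripper": 1}, {"rot": [-4.71, 0.0, 0.0], "offset": [0.0, -0.42, 0.02], "gripper": 1}, {"rot": [-4.96, 0.0, 0.0], "offset": [0.0, -0.44, 0.02], "gripper": 1}, {"rot": [-5.07, 0.0, 0.0], "offset": [0.0, -0.45, 0.02], "gripper": 1}]'

```text
time_s: 13.15
position: [0.4583, 0.0035, 0.2511]
tcp_rot: [[1.0, -0.0, -0.0], [-0.0, -0.997, -0.08], [-0.0, 0.08, -0.997]]
force: [0.1, 0.9, -9.3]
opening: 0.229
```

Request:
arm_command --targets '[{"rot": [-0.02, 0.0, 0.0], "offset": [0.0, -0.01, 0.0], "gripper": 1}, {"rot": [-0.02, 0.0, 0.0], "offset": [0.0, -0.01, 0.0], "gripper": 1}, {"rot": [-0.02, 0.0, 0.0], "offset": [0.0, -0.01, 0.0], "gripper": 1}, {"rot": [-0.19, 0.0, 0.0], "offset": [0.0, -0.02, 0.0], "gripper": 1}, {"rot": [-0.53, 0.0, 0.0], "offset": [0.0, -0.05, 0.0], "gripper": 1}, {"rot": [-1.05, 0.0, 0.0], "offset": [0.0, -0.1, 0.0], "gripper": 1}]'

```text
time_s: 13.75
position: [0.4583, 0.0044, 0.251]
tcp_rot: [[1.0, -0.0, 0.0], [-0.0, -0.995, -0.098], [0.0, 0.098, -0.995]]
force: [0.5, -0.2, -9.3]
opening: 0.227
```

Request:
arm_command --targets '[{"rot": [-0.57, 0.0, 0.0], "offset": [0.0, -0.05, 0.0], "gripper": 1}, {"rot": [-1.14, 0.0, 0.0], "offset": [0.0, -0.1, 0.0], "gripper": 1}, {"rot": [-1.72, 0.0, 0.0], "offset": [0.0, -0.15, 0.01], "gripper": 1}, {"rot": [-2.29, 0.0, 0.0], "offset": [0.0, -0.2, 0.01], "gripper": 1}, {"rot": [-2.69, 0.0, 0.0], "offset": [0.0, -0.24, 0.01], "gripper": 1}]'

```text
time_s: 14.25
position: [0.4583, 0.0071, 0.2507]
tcp_rot: [[1.0, 0.0, 0.0], [0.0, -0.989, -0.145], [0.0, 0.145, -0.989]]
force: [0.6, 0.3, -8.4]
opening: 0.227
```

Soft release worked, and I have a clean estimate to continue from.

Request:
arm_command --targets '[{"rot": [4.01, 0.0, 0.0], "offset": [0.0, 0.36, 0.01], "gripper": 1}, {"rot": [8.02, 0.0, 0.0], "offset": [0.0, 0.71, 0.05], "gripper": 1}, {"rot": [9.78, 0.0, 0.0], "offset": [0.0, 0.87, 0.07], "gripper": 1}, {"rot": [9.86, 0.0, 0.0], "offset": [0.0, 0.88, 0.07], "gripper": 1}, {"rot": [9.58, 0.0, 0.0], "offset": [0.0, 0.85, 0.07], "gripper": 1}, {"rot": [9.28, 0.0, 0.0], "offset": [0.0, 0.83, 0.07], "gripper": 1}]'

```text
time_s: 15.05
position: [0.4581, -0.0013, 0.2511]
tcp_rot: [[1.0, 0.0, -0.0], [0.0, -1.0, 0.016], [-0.0, -0.016, -1.0]]
force: [0.0, -0.8, -8.9]
opening: 0.224
```

```bash
python3 step.py 8
```

```text
t 15.05 pivot [ 6.081e-01 -4.000e-04  2.001e-01]
 scene t15.05 joint -0.0079 roll 0.0160 lean 0.0081 score 93 dx 0.0011
 top t15.10 joint -0.0044 roll 0.0161 lean 0.0077 score 129 dx 0.0000
 est [ 0.0052 -0.0334] th [ 7.654e+00  3.841e+00  3.170e-01 -1.000e-03] fit [ 0.0005 -0.0011  0.0011 -0.0007  0.0009 -0.0007]
 roll [ 0.017  0.024  0.02   0.014  0.01   0.007  0.004  0.003  0.002  0.001
  0.001  0.     0.     0.    -0.    -0.    -0.   ]
 lean [ 0.005  0.003  0.001 -0.    -0.001 -0.001 -0.001 -0.001 -0.001 -0.001
 -0.001 -0.001 -0.001 -0.002 -0.002 -0.002 -0.002]
 joint [-0.012 -0.021 -0.019 -0.014 -0.011 -0.008 -0.006 -0.004 -0.003 -0.002
 -0.002 -0.002 -0.002 -0.002 -0.002 -0.002 -0.002]
[{"rot": [0.4, 0.0, 0.0], "offset": [0.0, 0.03, 0.0], "gripper": 1}, {"rot": [0.16, 0.0, 0.0], "offset": [0.0, 0.01, 0.0], "gripper": 1}, {"rot": [-0.15, 0.0, 0.0], "offset": [0.0, -0.02, 0.0], "gripper": 1}, {"rot": [-0.4, 0.0, 0.0], "offset": [0.0, -0.04, 0.0], "gripper": 1}, {"rot": [-0.58, 0.0, 0.0], "offset": [0.0, -0.06, 0.0], "gripper": 1}, {"rot": [-0.72, 0.0, 0.0], "offset": [0.0, -0.07, 0.0], "gripper": 1}, {"rot": [-0.8, 0.0, 0.0], "offset": [0.0, -0.08, 0.0], "gripper": 1}, {"rot": [-0.86, 0.0, 0.0], "offset": [0.0, -0.08, 0.0], "gripper": 1}]
```

Request:
arm_command --targets '[{"rot": [0.4, 0.0, 0.0], "offset": [0.0, 0.03, 0.0], "gripper": 1}, {"rot": [0.16, 0.0, 0.0], "offset": [0.0, 0.01, 0.0], "gripper": 1}, {"rot": [-0.15, 0.0, 0.0], "offset": [0.0, -0.02, 0.0], "gripper": 1}, {"rot": [-0.4, 0.0, 0.0], "offset": [0.0, -0.04, 0.0], "gripper": 1}, {"rot": [-0.58, 0.0, 0.0], "offset": [0.0, -0.06, 0.0], "gripper": 1}, {"rot": [-0.72, 0.0, 0.0], "offset": [0.0, -0.07, 0.0], "gripper": 1}, {"rot": [-0.8, 0.0, 0.0], "offset": [0.0, -0.08, 0.0], "gripper": 1}, {"rot": [-0.86, 0.0, 0.0], "offset": [0.0, -0.08, 0.0], "gripper": 1}]'

```text
time_s: 15.95
position: [0.4583, -0.0006, 0.2512]
tcp_rot: [[1.0, -0.0, -0.0], [-0.0, -1.0, 0.002], [-0.0, -0.002, -1.0]]
force: [0.1, -0.9, -9.4]
opening: 0.227
```

```bash
python3 step.py 8
```

```text
t 15.95 pivot [ 6.083e-01 -5.000e-04  2.002e-01]
 scene t15.95 joint 0.0005 roll 0.0020 lean 0.0025 score 95 dx 0.0012
 top t16.00 joint 0.0058 roll 0.0020 lean 0.0038 score 130 dx 0.0000
 est [0.0039 0.0111] th [7.655e+00 3.843e+00 3.170e-01 4.000e-03] fit [ 0.0006 -0.0011  0.001  -0.0008  0.0009 -0.0006  0.0004 -0.0004]
 roll [ 0.002 -0.02  -0.019 -0.014 -0.01  -0.006 -0.004 -0.003 -0.002 -0.001
 -0.001 -0.001 -0.    -0.    -0.     0.     0.   ]
 lean [ 0.004  0.005  0.005  0.004  0.004  0.003  0.003  0.002  0.002  0.001
  0.001  0.001  0.     0.    -0.    -0.    -0.   ]
 joint [ 0.002  0.024  0.023  0.018  0.014  0.01   0.007  0.005  0.004  0.003
  0.002  0.001  0.001  0.     0.    -0.    -0.   ]
[{"rot": [-1.23, 0.0, 0.0], "offset": [0.0, -0.11, 0.0], "gripper": 1}, {"rot": [-1.19, 0.0, 0.0], "offset": [0.0, -0.11, 0.0], "gripper": 1}, {"rot": [-0.92, 0.0, 0.0], "offset": [0.0, -0.08, 0.0], "gripper": 1}, {"rot": [-0.67, 0.0, 0.0], "offset": [0.0, -0.06, 0.0], "gripper": 1}, {"rot": [-0.49, 0.0, 0.0], "offset": [0.0, -0.04, 0.0], "gripper": 1}, {"rot": [-0.36, 0.0, 0.0], "offset": [0.0, -0.03, 0.0], "gripper": 1}, {"rot": [-0.28, 0.0, 0.0], "offset": [0.0, -0.03, 0.0], "gripper": 1}, {"rot": [-0.22, 0.0, 0.0], "offset": [0.0, -0.02, 0.0], "gripper": 1}]
```

Request:
arm_command --targets '[{"rot": [-1.23, 0.0, 0.0], "offset": [0.0, -0.11, 0.0], "gripper": 1}, {"rot": [-1.19, 0.0, 0.0], "offset": [0.0, -0.11, 0.0], "gripper": 1}, {"rot": [-0.92, 0.0, 0.0], "offset": [0.0, -0.08, 0.0], "gripper": 1}, {"rot": [-0.67, 0.0, 0.0], "offset": [0.0, -0.06, 0.0], "gripper": 1}, {"rot": [-0.49, 0.0, 0.0], "offset": [0.0, -0.04, 0.0], "gripper": 1}, {"rot": [-0.36, 0.0, 0.0], "offset": [0.0, -0.03, 0.0], "gripper": 1}, {"rot": [-0.28, 0.0, 0.0], "offset": [0.0, -0.03, 0.0], "gripper": 1}, {"rot": [-0.22, 0.0, 0.0], "offset": [0.0, -0.02, 0.0], "gripper": 1}]'

```text
time_s: 16.85
position: [0.4583, -0.0005, 0.2512]
tcp_rot: [[1.0, -0.0, 0.0], [-0.0, -1.0, -0.002], [0.0, 0.002, -1.0]]
force: [0.4, 0.5, -9.9]
opening: 0.23
```

```bash
python3 step.py 8
```

```text
t 16.85 pivot [ 6.083e-01 -6.000e-04  2.002e-01]
 scene t16.85 joint 0.0047 roll -0.0017 lean 0.0030 score 95 dx 0.0012
 top t16.90 joint 0.0096 roll -0.0017 lean 0.0039 score 130 dx -0.0000
 est [0.0035 0.0005] th [7.661e+00 3.828e+00 3.190e-01 5.000e-03] fit [ 0.0007 -0.0008  0.0005 -0.0003  0.0005 -0.0004]
 roll [-0.002 -0.01  -0.009 -0.007 -0.005 -0.003 -0.002 -0.002 -0.001 -0.001
 -0.001 -0.001 -0.001 -0.001 -0.001 -0.001 -0.   ]
 lean [ 0.003  0.003  0.003  0.003  0.002  0.002  0.001  0.001  0.001  0.001
  0.     0.     0.    -0.    -0.    -0.    -0.   ]
 joint [ 0.005  0.013  0.012  0.009  0.007  0.005  0.004  0.003  0.002  0.002
  0.001  0.001  0.001  0.001  0.001  0.001 -0.   ]
[{"rot": [-0.46, 0.0, 0.0], "offset": [0.0, -0.04, 0.0], "gripper": 1}, {"rot": [-0.42, 0.0, 0.0], "offset": [0.0, -0.04, 0.0], "gripper": 1}, {"rot": [-0.28, 0.0, 0.0], "offset": [0.0, -0.03, 0.0], "gripper": 1}, {"rot": [-0.17, 0.0, 0.0], "offset": [0.0, -0.02, 0.0], "gripper": 1}, {"rot": [-0.08, 0.0, 0.0], "offset": [0.0, -0.01, 0.0], "gripper": 1}, {"rot": [-0.03, 0.0, 0.0], "offset": [0.0, 0.0, 0.0], "gripper": 1}, {"rot": [0.01, 0.0, 0.0], "offset": [0.0, 0.0, 0.0], "gripper": 1}, {"rot": [0.03, 0.0, 0.0], "offset": [0.0, 0.0, 0.0], "gripper": 1}]
```

Request:
arm_command --targets '[{"rot": [-0.46, 0.0, 0.0], "offset": [0.0, -0.04, 0.0], "gripper": 1}, {"rot": [-0.42, 0.0, 0.0], "offset": [0.0, -0.04, 0.0], "gripper": 1}, {"rot": [-0.28, 0.0, 0.0], "offset": [0.0, -0.03, 0.0], "gripper": 1}, {"rot": [-0.17, 0.0, 0.0], "offset": [0.0, -0.02, 0.0], "gripper": 1}, {"rot": [-0.08, 0.0, 0.0], "offset": [0.0, -0.01, 0.0], "gripper": 1}, {"rot": [-0.03, 0.0, 0.0], "offset": [0.0, 0.0, 0.0], "gripper": 1}, {"rot": [0.01, 0.0, 0.0], "offset": [0.0, 0.0, 0.0], "gripper": 1}, {"rot": [0.03, 0.0, 0.0], "offset": [0.0, 0.0, 0.0], "gripper": 1}]'

```text
time_s: 17.75
position: [0.4583, -0.0004, 0.2512]
tcp_rot: [[1.0, -0.0, 0.0], [-0.0, -1.0, -0.001], [0.0, 0.001, -1.0]]
force: [0.4, 0.7, -9.2]
opening: 0.228
```

```bash
python3 step.py 8
```

```text
t 17.75 pivot [ 6.083e-01 -5.000e-04  2.002e-01]
 scene t17.75 joint 0.0026 roll -0.0012 lean 0.0014 score 95 dx 0.0012
 top t17.80 joint 0.0072 roll -0.0012 lean 0.0020 score 130 dx -0.0000
 est [ 0.0017 -0.    ] th [7.661e+00 3.828e+00 3.200e-01 5.000e-03] fit [ 0.0004 -0.0004  0.0006 -0.0003  0.0003 -0.0003]
 roll [-0.001 -0.006 -0.005 -0.004 -0.003 -0.002 -0.002 -0.001 -0.001 -0.001
 -0.001 -0.001 -0.001 -0.001 -0.001 -0.001 -0.   ]
 lean [ 0.002  0.002  0.001  0.001  0.001  0.001  0.001  0.     0.     0.
  0.    -0.    -0.    -0.    -0.    -0.    -0.   ]
 joint [ 0.003  0.007  0.007  0.005  0.004  0.003  0.002  0.002  0.001  0.001
  0.001  0.001  0.001  0.001  0.001  0.001 -0.   ]
[{"rot": [-0.24, 0.0, 0.0], "offset": [0.0, -0.02, 0.0], "gripper": 1}, {"rot": [-0.22, 0.0, 0.0], "offset": [0.0, -0.02, 0.0], "gripper": 1}, {"rot": [-0.15, 0.0, 0.0], "offset": [0.0, -0.01, 0.0], "gripper": 1}, {"rot": [-0.09, 0.0, 0.0], "offset": [0.0, -0.01, 0.0], "gripper": 1}, {"rot": [-0.05, 0.0, 0.0], "offset": [0.0, 0.0, 0.0], "gripper": 1}, {"rot": [-0.02, 0.0, 0.0], "offset": [0.0, 0.0, 0.0], "gripper": 1}, {"rot": [0.0, 0.0, 0.0], "offset": [0.0, 0.0, 0.0], "gripper": 1}, {"rot": [0.01, 0.0, 0.0], "offset": [0.0, 0.0, 0.0], "gripper": 1}]
```

Request:
arm_command --targets '[{"rot": [-0.24, 0.0, 0.0], "offset": [0.0, -0.02, 0.0], "gripper": 1}, {"rot": [-0.22, 0.0, 0.0], "offset": [0.0, -0.02, 0.0], "gripper": 1}, {"rot": [-0.15, 0.0, 0.0], "offset": [0.0, -0.01, 0.0], "gripper": 1}, {"rot": [-0.09, 0.0, 0.0], "offset": [0.0, -0.01, 0.0], "gripper": 1}, {"rot": [-0.05, 0.0, 0.0], "offset": [0.0, 0.0, 0.0], "gripper": 1}, {"rot": [-0.02, 0.0, 0.0], "offset": [0.0, 0.0, 0.0], "gripper": 1}, {"rot": [0.0, 0.0, 0.0], "offset": [0.0, 0.0, 0.0], "gripper": 1}, {"rot": [0.01, 0.0, 0.0], "offset": [0.0, 0.0, 0.0], "gripper": 1}]'

```text
time_s: 18.65
position: [0.4583, -0.0005, 0.2512]
tcp_rot: [[1.0, -0.0, 0.0], [-0.0, -1.0, -0.001], [0.0, 0.001, -1.0]]
force: [0.2, 0.7, -7.8]
opening: 0.23
```

```bash
python3 step.py 8
```

```text
t 18.65 pivot [ 6.083e-01 -5.000e-04  2.002e-01]
 scene t18.65 joint 0.0012 roll -0.0011 lean 0.0001 score 95 dx 0.0012
 top t18.70 joint 0.0065 roll -0.0011 lean 0.0014 score 128 dx -0.0000
 est [0.0008 0.0001] th [7.660e+00 3.829e+00 3.200e-01 6.000e-03] fit [ 0.0004 -0.0005  0.0004 -0.0002  0.0007 -0.0007]
 roll [-0.001 -0.004 -0.004 -0.003 -0.002 -0.002 -0.001 -0.001 -0.001 -0.001
 -0.001 -0.001 -0.001 -0.001 -0.002 -0.002 -0.   ]
 lean [ 0.001  0.001  0.001  0.001  0.     0.     0.     0.     0.    -0.
 -0.    -0.    -0.    -0.    -0.    -0.    -0.   ]
 joint [ 0.002  0.004  0.004  0.003  0.003  0.002  0.002  0.001  0.001  0.001
  0.001  0.001  0.001  0.001  0.001  0.001 -0.   ]
[{"rot": [-0.15, 0.0, 0.0], "offset": [0.0, -0.01, 0.0], "gripper": 1}, {"rot": [-0.13, 0.0, 0.0], "offset": [0.0, -0.01, 0.0], "gripper": 1}, {"rot": [-0.09, 0.0, 0.0], "offset": [0.0, -0.01, 0.0], "gripper": 1}, {"rot": [-0.05, 0.0, 0.0], "offset": [0.0, 0.0, 0.0], "gripper": 1}, {"rot": [-0.03, 0.0, 0.0], "offset": [0.0, 0.0, 0.0], "gripper": 1}, {"rot": [-0.01, 0.0, 0.0], "offset": [0.0, 0.0, 0.0], "gripper": 1}, {"rot": [0.0, 0.0, 0.0], "offset": [0.0, 0.0, 0.0], "gripper": 1}, {"rot": [0.0, 0.0, 0.0], "offset": [0.0, 0.0, 0.0], "gripper": 1}]
```

Request:
arm_command --targets '[{"rot": [-0.15, 0.0, 0.0], "offset": [0.0, -0.01, 0.0], "gripper": 1}, {"rot": [-0.13, 0.0, 0.0], "offset": [0.0, -0.01, 0.0], "gripper": 1}, {"rot": [-0.09, 0.0, 0.0], "offset": [0.0, -0.01, 0.0], "gripper": 1}, {"rot": [-0.05, 0.0, 0.0], "offset": [0.0, 0.0, 0.0], "gripper": 1}, {"rot": [-0.03, 0.0, 0.0], "offset": [0.0, 0.0, 0.0], "gripper": 1}, {"rot": [-0.01, 0.0, 0.0], "offset": [0.0, 0.0, 0.0], "gripper": 1}, {"rot": [0.0, 0.0, 0.0], "offset": [0.0, 0.0, 0.0], "gripper": 1}, {"rot": [0.0, 0.0, 0.0], "offset": [0.0, 0.0, 0.0], "gripper": 1}]'

```text
time_s: 19.55
position: [0.4583, -0.0005, 0.2512]
tcp_rot: [[1.0, -0.0, 0.0], [-0.0, -1.0, -0.001], [0.0, 0.001, -1.0]]
force: [-0.7, -0.6, -7.9]
opening: 0.23
```

```bash
sed -i "s/    rows(\[(\*path(K\[q,0\]),K\[q,1\]) for q in range(1,nr+1)\],grip)/    T=[(*path(K[q,0]),K[q,1]) for q in range(1,nr+1)]\n    for a in range(0,nr,8): rows(T[a:a+8],grip)/; s/plan(x,t,th)/plan(x,t,th,n=max(16,nr+6))/" step.py; python3 step.py 8
```

```text
t 19.55 pivot [ 6.083e-01 -5.000e-04  2.003e-01]
 scene t19.55 joint 0.0017 roll -0.0011 lean 0.0006 score 95 dx 0.0012
 top t19.60 joint 0.0070 roll -0.0011 lean 0.0019 score 129 dx -0.0000
 est [0.0015 0.0026] th [7.660e+00 3.829e+00 3.200e-01 6.000e-03] fit [ 0.0003 -0.0004  0.0008 -0.0006  0.0006 -0.0006]
 roll [-0.001 -0.008 -0.007 -0.006 -0.004 -0.003 -0.002 -0.002 -0.002 -0.001
 -0.001 -0.001 -0.001 -0.002 -0.002 -0.002 -0.   ]
 lean [ 0.001  0.002  0.002  0.001  0.001  0.001  0.001  0.     0.     0.
  0.     0.    -0.    -0.    -0.    -0.    -0.   ]
 joint [ 0.003  0.009  0.009  0.007  0.005  0.004  0.003  0.002  0.002  0.002
  0.001  0.001  0.001  0.001  0.001  0.001 -0.   ]
[{"rot": [-0.37, 0.0, 0.0], "offset": [0.0, -0.03, 0.0], "gripper": 1}, {"rot": [-0.35, 0.0, 0.0], "offset": [0.0, -0.03, 0.0], "gripper": 1}, {"rot": [-0.25, 0.0, 0.0], "offset": [0.0, -0.02, 0.0], "gripper": 1}, {"rot": [-0.17, 0.0, 0.0], "offset": [0.0, -0.01, 0.0], "gripper": 1}, {"rot": [-0.11, 0.0, 0.0], "offset": [0.0, -0.01, 0.0], "gripper": 1}, {"rot": [-0.07, 0.0, 0.0], "offset": [0.0, 0.0, 0.0], "gripper": 1}, {"rot": [-0.04, 0.0, 0.0], "offset": [0.0, 0.0, 0.0], "gripper": 1}, {"rot": [-0.02, 0.0, 0.0], "offset": [0.0, 0.0, 0.0], "gripper": 1}]
```

Request:
arm_command --targets '[{"rot": [-0.37, 0.0, 0.0], "offset": [0.0, -0.03, 0.0], "gripper": 1}, {"rot": [-0.35, 0.0, 0.0], "offset": [0.0, -0.03, 0.0], "gripper": 1}, {"rot": [-0.25, 0.0, 0.0], "offset": [0.0, -0.02, 0.0], "gripper": 1}, {"rot": [-0.17, 0.0, 0.0], "offset": [0.0, -0.01, 0.0], "gripper": 1}, {"rot": [-0.11, 0.0, 0.0], "offset": [0.0, -0.01, 0.0], "gripper": 1}, {"rot": [-0.07, 0.0, 0.0], "offset": [0.0, 0.0, 0.0], "gripper": 1}, {"rot": [-0.04, 0.0, 0.0], "offset": [0.0, 0.0, 0.0], "gripper": 1}, {"rot": [-0.02, 0.0, 0.0], "offset": [0.0, 0.0, 0.0], "gripper": 1}]'

```text
time_s: 20.45
position: [0.4583, -0.0005, 0.2512]
tcp_rot: [[1.0, -0.0, 0.0], [-0.0, -1.0, -0.001], [0.0, 0.001, -1.0]]
force: [-0.9, -0.4, -8.7]
opening: 0.227
```

```bash
python3 step.py 12 1.2 .422 -.093 .2 .006
```

```text
t 20.45 pivot [ 6.083e-01 -5.000e-04  2.002e-01]
 scene t20.45 joint 0.0006 roll -0.0014 lean -0.0008 score 95 dx 0.0011
 top t20.50 joint 0.0056 roll -0.0013 lean 0.0003 score 130 dx 0.0001
 est [-0.0005 -0.003 ] th [7.660e+00 3.829e+00 3.200e-01 5.000e-03] fit [ 0.0006 -0.0007  0.0007 -0.0005  0.0006 -0.0006]
 roll [-0.002  0.048  0.051  0.043  0.032  0.021  0.01  -0.001 -0.01  -0.016
 -0.019 -0.019 -0.016 -0.013 -0.012 -0.011 -0.011 -0.01  -0.001]
 lean [-0.     0.     0.001  0.001 -0.    -0.002 -0.006 -0.009 -0.011 -0.012
 -0.012 -0.01  -0.007 -0.005 -0.003 -0.002 -0.002 -0.002 -0.002]
 joint [ 0.001 -0.047 -0.05  -0.042 -0.032 -0.023 -0.015 -0.008 -0.001  0.004
  0.007  0.009  0.009  0.008  0.008  0.008  0.009  0.008 -0.   ]
[{"rot": [2.81, 0.0, 0.0], "offset": [-0.02, 0.3, 0.0], "gripper": 1}, {"rot": [2.99, 0.0, -0.01], "offset": [-0.13, 0.59, 0.0], "gripper": 1}, {"rot": [2.53, 0.0, -0.04], "offset": [-0.37, 1.18, 0.0], "gripper": 1}, {"rot": [1.93, 0.0, -0.07], "offset": [-0.76, 2.1, 0.0], "gripper": 1}, {"rot": [1.28, 0.0, -0.12], "offset": [-1.25, 3.3, 0.0], "gripper": 1}, {"rot": [0.63, 0.0, -0.17], "offset": [-1.8, 4.66, 0.0], "gripper": 1}, {"rot": [0.02, 0.0, -0.22], "offset": [-2.35, 6.01, 0.01], "gripper": 1}, {"rot": [-0.48, 0.0, -0.27], "offset": [-2.84, 7.23, 0.01], "gripper": 1}]
[{"rot": [-0.35, 0.0, -0.04], "offset": [-0.39, 0.94, 0.01], "gripper": 1}, {"rot": [-0.52, 0.0, -0.06], "offset": [-0.64, 1.55, 0.01], "gripper": 1}, {"rot": [-0.5, 0.0, -0.07], "offset": [-0.75, 1.83, 0.02], "gripper": 1}, {"rot": [-0.36, 0.0, -0.07], "offset": [-0.77, 1.89, 0.02], "gripper": 1}]
```

Request:
arm_command --targets '[{"rot": [2.81, 0.0, 0.0], "offset": [-0.02, 0.3, 0.0], "gripper": 1}, {"rot": [2.99, 0.0, -0.01], "offset": [-0.13, 0.59, 0.0], "gripper": 1}, {"rot": [2.53, 0.0, -0.04], "offset": [-0.37, 1.18, 0.0], "gripper": 1}, {"rot": [1.93, 0.0, -0.07], "offset": [-0.76, 2.1, 0.0], "gripper": 1}, {"rot": [1.28, 0.0, -0.12], "offset": [-1.25, 3.3, 0.0], "gripper": 1}, {"rot": [0.63, 0.0, -0.17], "offset": [-1.8, 4.66, 0.0], "gripper": 1}, {"rot": [0.02, 0.0, -0.22], "offset": [-2.35, 6.01, 0.01], "gripper": 1}, {"rot": [-0.48, 0.0, -0.27], "offset": [-2.84, 7.23, 0.01], "gripper": 1}]'

```text
time_s: 21.35
position: [0.4293, -0.074, 0.2512]
tcp_rot: [[1.0, 0.004, -0.0], [0.004, -1.0, -0.011], [-0.0, 0.011, -1.0]]
force: [0.2, 0.1, -8.4]
opening: 0.228
```

Request:
arm_command --targets '[{"rot": [-0.35, 0.0, -0.04], "offset": [-0.39, 0.94, 0.01], "gripper": 1}, {"rot": [-0.52, 0.0, -0.06], "offset": [-0.64, 1.55, 0.01], "gripper": 1}, {"rot": [-0.5, 0.0, -0.07], "offset": [-0.75, 1.83, 0.02], "gripper": 1}, {"rot": [-0.36, 0.0, -0.07], "offset": [-0.77, 1.89, 0.02], "gripper": 1}]'

```text
time_s: 21.75
position: [0.4222, -0.0919, 0.2512]
tcp_rot: [[1.0, 0.005, 0.0], [0.005, -1.0, -0.016], [0.0, 0.016, -1.0]]
force: [-0.8, 0.4, -8.7]
opening: 0.227
```

```bash
python3 step.py 12 1.2 .387 -.184 .2 .011
```

```text
t 21.75 pivot [ 0.5723 -0.0919  0.2002]
 scene t21.75 joint 0.0101 roll -0.0157 lean -0.0056 score 95 dx 0.0010
 top t21.80 joint 0.0158 roll -0.0156 lean -0.0039 score 125 dx 0.0002
 est [-0.0029  0.0221] th [7.660e+00 3.832e+00 3.200e-01 6.000e-03] fit [-0.0001  0.0007 -0.0005  0.0002 -0.0002]
 roll [-0.016  0.025  0.032  0.029  0.023  0.015  0.005 -0.004 -0.012 -0.017
 -0.019 -0.019 -0.016 -0.013 -0.011 -0.01  -0.01  -0.009 -0.001]
 lean [-0.003 -0.     0.002  0.002  0.001 -0.001 -0.004 -0.007 -0.01  -0.011
 -0.011 -0.009 -0.006 -0.004 -0.002 -0.001 -0.     0.     0.001]
 joint [ 0.013 -0.026 -0.03  -0.027 -0.021 -0.015 -0.009 -0.004  0.002  0.006
  0.009  0.01   0.01   0.01   0.009  0.01   0.01   0.01   0.002]
[{"rot": [2.37, 0.0, -0.01], "offset": [-0.02, 0.26, 0.0], "gripper": 1}, {"rot": [2.76, 0.0, -0.01], "offset": [-0.13, 0.57, 0.01], "gripper": 1}, {"rot": [2.6, 0.0, -0.03], "offset": [-0.37, 1.17, 0.02], "gripper": 1}, {"rot": [2.23, 0.0, -0.06], "offset": [-0.75, 2.11, 0.03], "gripper": 1}, {"rot": [1.76, 0.0, -0.1], "offset": [-1.23, 3.31, 0.05], "gripper": 1}, {"rot": [1.24, 0.0, -0.15], "offset": [-1.78, 4.65, 0.07], "gripper": 1}, {"rot": [0.71, 0.0, -0.19], "offset": [-2.32, 6.0, 0.09], "gripper": 1}, {"rot": [0.27, 0.01, -0.23], "offset": [-2.81, 7.2, 0.11], "gripper": 1}]
[{"rot": [-0.31, 0.0, -0.03], "offset": [-0.38, 0.94, 0.01], "gripper": 1}, {"rot": [-0.46, 0.0, -0.05], "offset": [-0.62, 1.54, 0.02], "gripper": 1}, {"rot": [-0.42, 0.0, -0.06], "offset": [-0.73, 1.82, 0.02], "gripper": 1}, {"rot": [-0.28, 0.0, -0.06], "offset": [-0.75, 1.88, 0.03], "gripper": 1}]
```

Request:
arm_command --targets '[{"rot": [2.37, 0.0, -0.01], "offset": [-0.02, 0.26, 0.0], "gripper": 1}, {"rot": [2.76, 0.0, -0.01], "offset": [-0.13, 0.57, 0.01], "gripper": 1}, {"rot": [2.6, 0.0, -0.03], "offset": [-0.37, 1.17, 0.02], "gripper": 1}, {"rot": [2.23, 0.0, -0.06], "offset": [-0.75, 2.11, 0.03], "gripper": 1}, {"rot": [1.76, 0.0, -0.1], "offset": [-1.23, 3.31, 0.05], "gripper": 1}, {"rot": [1.24, 0.0, -0.15], "offset": [-1.78, 4.65, 0.07], "gripper": 1}, {"rot": [0.71, 0.0, -0.19], "offset": [-2.32, 6.0, 0.09], "gripper": 1}, {"rot": [0.27, 0.01, -0.23], "offset": [-2.81, 7.2, 0.11], "gripper": 1}]'

```text
time_s: 22.65
position: [0.3941, -0.1653, 0.2513]
tcp_rot: [[1.0, 0.009, 0.0], [0.009, -1.0, -0.012], [0.0, 0.012, -1.0]]
force: [0.9, 0.3, -9.0]
opening: 0.227
```

Request:
arm_command --targets '[{"rot": [-0.31, 0.0, -0.03], "offset": [-0.38, 0.94, 0.01], "gripper": 1}, {"rot": [-0.46, 0.0, -0.05], "offset": [-0.62, 1.54, 0.02], "gripper": 1}, {"rot": [-0.42, 0.0, -0.06], "offset": [-0.73, 1.82, 0.02], "gripper": 1}, {"rot": [-0.28, 0.0, -0.06], "offset": [-0.75, 1.88, 0.03], "gripper": 1}]'

```text
time_s: 23.05
position: [0.3872, -0.1829, 0.2512]
tcp_rot: [[1.0, 0.01, 0.0], [0.01, -1.0, -0.016], [0.0, 0.016, -1.0]]
force: [0.5, -0.0, -9.6]
opening: 0.228
```

```bash
python3 step.py 12 1.2 .351 -.276 .2 .017
```

```text
t 23.05 pivot [ 0.5372 -0.1822  0.2002]
 scene t23.05 joint -0.0014 roll -0.0159 lean -0.0173 score 100 dx 0.0010
 top t23.10 joint 0.0043 roll -0.0157 lean -0.0153 score 137 dx -0.0001
 est [-0.0164 -0.0061] th [7.658e+00 3.830e+00 3.200e-01 1.000e-03] fit [ 0.0002 -0.0003  0.0009 -0.0009]
 roll [-0.016  0.054  0.093  0.081  0.06   0.04   0.022  0.006 -0.005 -0.013
 -0.017 -0.018 -0.016 -0.013 -0.012 -0.011 -0.012 -0.011 -0.002]
 lean [-0.016 -0.016 -0.015 -0.014 -0.013 -0.014 -0.015 -0.016 -0.017 -0.017
 -0.015 -0.012 -0.008 -0.005 -0.003 -0.001 -0.     0.001  0.001]
 joint [-0.    -0.07  -0.108 -0.095 -0.073 -0.053 -0.036 -0.022 -0.012 -0.003
  0.002  0.006  0.007  0.008  0.009  0.01   0.012  0.012  0.003]
[{"rot": [4.01, 0.0, 0.0], "offset": [-0.02, 0.4, 0.01], "gripper": 1}, {"rot": [6.28, 0.0, -0.01], "offset": [-0.13, 0.88, 0.03], "gripper": 1}, {"rot": [5.59, 0.0, -0.04], "offset": [-0.38, 1.44, 0.04], "gripper": 1}, {"rot": [4.39, -0.01, -0.07], "offset": [-0.78, 2.31, 0.04], "gripper": 1}, {"rot": [3.21, 0.0, -0.12], "offset": [-1.28, 3.46, 0.06], "gripper": 1}, {"rot": [2.17, 0.0, -0.17], "offset": [-1.85, 4.77, 0.07], "gripper": 1}, {"rot": [1.31, 0.0, -0.22], "offset": [-2.42, 6.1, 0.09], "gripper": 1}, {"rot": [0.63, 0.0, -0.27], "offset": [-2.93, 7.29, 0.11], "gripper": 1}]
[{"rot": [-0.46, 0.0, -0.04], "offset": [-0.39, 0.93, 0.01], "gripper": 1}, {"rot": [-0.69, 0.0, -0.06], "offset": [-0.65, 1.53, 0.01], "gripper": 1}, {"rot": [-0.71, 0.0, -0.07], "offset": [-0.76, 1.81, 0.01], "gripper": 1}, {"rot": [-0.6, 0.0, -0.07], "offset": [-0.78, 1.86, 0.01], "gripper": 1}]
```

Request:
arm_command --targets '[{"rot": [4.01, 0.0, 0.0], "offset": [-0.02, 0.4, 0.01], "gripper": 1}, {"rot": [6.28, 0.0, -0.01], "offset": [-0.13, 0.88, 0.03], "gripper": 1}, {"rot": [5.59, 0.0, -0.04], "offset": [-0.38, 1.44, 0.04], "gripper": 1}, {"rot": [4.39, -0.01, -0.07], "offset": [-0.78, 2.31, 0.04], "gripper": 1}, {"rot": [3.21, 0.0, -0.12], "offset": [-1.28, 3.46, 0.06], "gripper": 1}, {"rot": [2.17, 0.0, -0.17], "offset": [-1.85, 4.77, 0.07], "gripper": 1}, {"rot": [1.31, 0.0, -0.22], "offset": [-2.42, 6.1, 0.09], "gripper": 1}, {"rot": [0.63, 0.0, -0.27], "offset": [-2.93, 7.29, 0.11], "gripper": 1}]'

```text
time_s: 23.95
position: [0.3583, -0.2571, 0.2514]
tcp_rot: [[1.0, 0.016, 0.0], [0.016, -1.0, -0.007], [0.0, 0.007, -1.0]]
force: [-0.1, 0.4, -9.5]
opening: 0.228
```

Request:
arm_command --targets '[{"rot": [-0.46, 0.0, -0.04], "offset": [-0.39, 0.93, 0.01], "gripper": 1}, {"rot": [-0.69, 0.0, -0.06], "offset": [-0.65, 1.53, 0.01], "gripper": 1}, {"rot": [-0.71, 0.0, -0.07], "offset": [-0.76, 1.81, 0.01], "gripper": 1}, {"rot": [-0.6, 0.0, -0.07], "offset": [-0.78, 1.86, 0.01], "gripper": 1}]'

```text
time_s: 24.35
position: [0.3511, -0.2749, 0.2512]
tcp_rot: [[1.0, 0.016, 0.0], [0.016, -1.0, -0.015], [-0.0, 0.015, -1.0]]
force: [-0.6, 0.4, -8.2]
opening: 0.221
```

```bash
python3 step.py 10 1.0 .351 -.276 .13 .017
```

```text
t 24.35 pivot [ 0.5011 -0.2732  0.2002]
 scene t24.35 joint -0.0081 roll -0.0152 lean -0.0233 score 106 dx 0.0009
 top t24.40 joint -0.0031 roll -0.0150 lean -0.0221 score 141 dx -0.0002
 est [-0.0229 -0.0077] th [ 7.663e+00  3.823e+00  3.180e-01 -3.000e-03] fit [ 0.0009 -0.0011  0.0006 -0.0005]
 roll [-0.016  0.054  0.053  0.039  0.026  0.017  0.01   0.006  0.003  0.002
  0.    -0.    -0.001 -0.002 -0.003 -0.004 -0.001]
 lean [-0.023 -0.023 -0.021 -0.019 -0.016 -0.013 -0.011 -0.008 -0.006 -0.005
 -0.003 -0.002 -0.001  0.     0.001  0.001  0.002]
 joint [-0.007 -0.076 -0.074 -0.058 -0.042 -0.03  -0.021 -0.014 -0.01  -0.006
 -0.004 -0.001  0.001  0.002  0.004  0.005  0.002]
[{"rot": [3.98, 0.0, 0.0], "offset": [0.0, 0.36, 0.08], "gripper": 1}, {"rot": [3.94, 0.0, 0.0], "offset": [0.0, 0.35, 0.42], "gripper": 1}, {"rot": [3.15, 0.0, 0.0], "offset": [0.0, 0.27, 1.15], "gripper": 1}, {"rot": [2.41, 0.0, 0.0], "offset": [0.0, 0.18, 2.23], "gripper": 1}, {"rot": [1.87, 0.0, 0.0], "offset": [0.0, 0.12, 3.51], "gripper": 1}, {"rot": [1.5, 0.0, 0.0], "offset": [0.0, 0.06, 4.78], "gripper": 1}, {"rot": [1.26, 0.0, 0.0], "offset": [0.0, 0.02, 5.86], "gripper": 1}, {"rot": [1.1, 0.0, 0.0], "offset": [0.0, 0.0, 6.6], "gripper": 1}]
[{"rot": [-0.1, 0.0, 0.0], "offset": [0.0, -0.01, 0.34], "gripper": 1}, {"rot": [-0.17, 0.0, 0.0], "offset": [0.0, -0.02, 0.4], "gripper": 1}]
```

Request:
arm_command --targets '[{"rot": [3.98, 0.0, 0.0], "offset": [0.0, 0.36, 0.08], "gripper": 1}, {"rot": [3.94, 0.0, 0.0], "offset": [0.0, 0.35, 0.42], "gripper": 1}, {"rot": [3.15, 0.0, 0.0], "offset": [0.0, 0.27, 1.15], "gripper": 1}, {"rot": [2.41, 0.0, 0.0], "offset": [0.0, 0.18, 2.23], "gripper": 1}, {"rot": [1.87, 0.0, 0.0], "offset": [0.0, 0.12, 3.51], "gripper": 1}, {"rot": [1.5, 0.0, 0.0], "offset": [0.0, 0.06, 4.78], "gripper": 1}, {"rot": [1.26, 0.0, 0.0], "offset": [0.0, 0.02, 5.86], "gripper": 1}, {"rot": [1.1, 0.0, 0.0], "offset": [0.0, 0.0, 6.6], "gripper": 1}]'

```text
time_s: 25.25
position: [0.3514, -0.2752, 0.1845]
tcp_rot: [[1.0, 0.017, -0.0], [0.017, -1.0, 0.003], [-0.0, -0.003, -1.0]]
force: [-0.3, 0.1, -9.3]
opening: 0.227
```

Request:
arm_command --targets '[{"rot": [-0.1, 0.0, 0.0], "offset": [0.0, -0.01, 0.34], "gripper": 1}, {"rot": [-0.17, 0.0, 0.0], "offset": [0.0, -0.02, 0.4], "gripper": 1}]'

```text
time_s: 25.45
position: [0.3514, -0.2754, 0.181]
tcp_rot: [[1.0, 0.017, -0.0], [0.017, -1.0, 0.0], [-0.0, -0.0, -1.0]]
force: [-1.0, -0.8, -8.3]
opening: 0.228
```

View pics/r0scene.png

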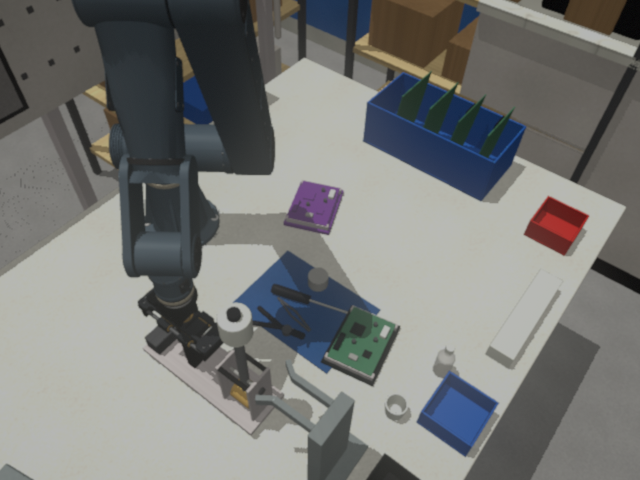

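The picture shows the antenna upright in front of the prongs, can at (236,325), lined up with the slot. I'll run one settling cycle and then enter.

Request:
arm_command --targets '[{"rot": [3.29, 0.0, 0.0], "offset": [0.0, 0.3, 0.01], "gripper": 1}, {"rot": [3.08, 0.0, 0.0], "offset": [0.0, 0.28, 0.01], "gripper": 1}, {"rot": [2.25, 0.0, 0.0], "offset": [0.0, 0.2, 0.01], "gripper": 1}, {"rot": [1.51, 0.0, 0.0], "offset": [0.0, 0.14, 0.01], "gripper": 1}, {"rot": [0.97, 0.0, 0.0], "offset": [0.0, 0.09, 0.01], "gripper": 1}, {"rot": [0.6, 0.0, 0.0], "offset": [0.0, 0.06, 0.0], "gripper": 1}, {"rot": [0.35, 0.0, 0.0], "offset": [0.0, 0.04, 0.0], "gripper": 1}, {"rot": [0.19, 0.0, 0.0], "offset": [0.0, 0.02, 0.0], "gripper": 1}]'

```text
time_s: 26.35
position: [0.3514, -0.2755, 0.1813]
tcp_rot: [[1.0, 0.017, 0.0], [0.017, -1.0, 0.003], [0.0, -0.003, -1.0]]
force: [0.0, 0.7, -9.4]
opening: 0.228
```

```bash
python3 step.py 14 1.4 .4708 -.274 .13 .017
```

```text
t 26.35 pivot [ 0.5013 -0.2728  0.1303]
 scene t26.35 joint -0.0042 roll 0.0034 lean -0.0007 score 108 dx 0.0012
 top t26.40 joint 0.0023 roll 0.0035 lean 0.0018 score 131 dx -0.0002
 est [0.0028 0.0303] th [7.660e+00 3.831e+00 3.190e-01 2.000e-03] fit [ 0.0007 -0.0009  0.0003 -0.0002  0.0005 -0.0005]
 roll [ 0.004 -0.035 -0.034 -0.025 -0.018 -0.012 -0.008 -0.005 -0.003 -0.002
 -0.001 -0.    -0.     0.     0.     0.     0.     0.     0.     0.
  0.   ]
 lean [0.003 0.005 0.006 0.006 0.005 0.005 0.004 0.004 0.003 0.002 0.002 0.002
 0.001 0.001 0.001 0.001 0.    0.    0.    0.    0.   ]
 joint [-0.001  0.04   0.04   0.031  0.023  0.017  0.012  0.008  0.006  0.004
  0.003  0.002  0.001  0.001  0.001  0.     0.     0.     0.    -0.
  0.   ]
[{"rot": [-2.2, 0.0, 0.0], "offset": [0.04, -0.19, 0.01], "gripper": 1}, {"rot": [-2.14, 0.0, 0.0], "offset": [0.28, -0.19, 0.01], "gripper": 1}, {"rot": [-1.66, 0.0, 0.0], "offset": [0.83, -0.15, 0.01], "gripper": 1}, {"rot": [-1.22, 0.0, 0.0], "offset": [1.73, -0.11, 0.01], "gripper": 1}, {"rot": [-0.88, 0.0, 0.0], "offset": [2.95, -0.08, 0.01], "gripper": 1}, {"rot": [-0.65, 0.0, 0.0], "offset": [4.41, -0.06, 0.0], "gripper": 1}, {"rot": [-0.49, 0.0, 0.0], "offset": [5.99, -0.04, 0.0], "gripper": 1}, {"rot": [-0.38, 0.0, 0.0], "offset": [7.57, -0.03, 0.0], "gripper": 1}]
[{"rot": [0.07, 0.0, 0.0], "offset": [1.46, 0.01, 0.0], "gripper": 1}, {"rot": [0.11, 0.0, 0.0], "offset": [2.68, 0.01, 0.0], "gripper": 1}, {"rot": [0.14, 0.0, 0.0], "offset": [3.58, 0.01, 0.0], "gripper": 1}, {"rot": [0.16, 0.0, 0.0], "offset": [4.13, 0.01, 0.0], "gripper": 1}, {"rot": [0.17, 0.0, 0.0], "offset": [4.37, 0.01, 0.0], "gripper": 1}, {"rot": [0.17, 0.0, 0.0], "offset": [4.41, 0.02, 0.0], "gripper": 1}]
```

Request:
arm_command --targets '[{"rot": [-2.2, 0.0, 0.0], "offset": [0.04, -0.19, 0.01], "gripper": 1}, {"rot": [-2.14, 0.0, 0.0], "offset": [0.28, -0.19, 0.01], "gripper": 1}, {"rot": [-1.66, 0.0, 0.0], "offset": [0.83, -0.15, 0.01], "gripper": 1}, {"rot": [-1.22, 0.0, 0.0], "offset": [1.73, -0.11, 0.01], "gripper": 1}, {"rot": [-0.88, 0.0, 0.0], "offset": [2.95, -0.08, 0.01], "gripper": 1}, {"rot": [-0.65, 0.0, 0.0], "offset": [4.41, -0.06, 0.0], "gripper": 1}, {"rot": [-0.49, 0.0, 0.0], "offset": [5.99, -0.04, 0.0], "gripper": 1}, {"rot": [-0.38, 0.0, 0.0], "offset": [7.57, -0.03, 0.0], "gripper": 1}]'

```text
time_s: 27.25
position: [0.4287, -0.2744, 0.1811]
tcp_rot: [[1.0, 0.017, 0.001], [0.017, -1.0, -0.003], [0.001, 0.003, -1.0]]
force: [0.5, -0.4, -9.2]
opening: 0.232
```

Request:
arm_command --targets '[{"rot": [0.07, 0.0, 0.0], "offset": [1.46, 0.01, 0.0], "gripper": 1}, {"rot": [0.11, 0.0, 0.0], "offset": [2.68, 0.01, 0.0], "gripper": 1}, {"rot": [0.14, 0.0, 0.0], "offset": [3.58, 0.01, 0.0], "gripper": 1}, {"rot": [0.16, 0.0, 0.0], "offset": [4.13, 0.01, 0.0], "gripper": 1}, {"rot": [0.17, 0.0, 0.0], "offset": [4.37, 0.01, 0.0], "gripper": 1}, {"rot": [0.17, 0.0, 0.0], "offset": [4.41, 0.02, 0.0], "gripper": 1}]'

```text
time_s: 27.85
position: [0.4709, -0.2734, 0.1811]
tcp_rot: [[1.0, 0.017, -0.001], [0.017, -1.0, 0.001], [-0.001, -0.001, -1.0]]
force: [-0.5, 0.3, -9.7]
opening: 0.225
```

```bash
SV=r1 python3 step.py 12 .8 .4708 -.274 .11 .017; python3 -c "
from h import *
a=cv2.imread('pics/r1scene.png')[260:480,200:420]; b=cv2.imread('pics/r1top.png')[90:310,360:520]
cv2.imwrite('pics/r1.png',cv2.resize(np.hstack([a,b]),None,fx=2,fy=2))"
```

```text
t 27.85 pivot [ 0.6209 -0.2708  0.13  ]
 scene t27.85 joint 0.0104 roll 0.0006 lean 0.0110 score 117 dx 0.0014
 top t27.90 joint 0.0170 roll 0.0007 lean 0.0137 score 130 dx 0.0002
 est [0.014  0.0224] th [7.661e+00 3.829e+00 3.200e-01 2.000e-03] fit [ 0.0004 -0.0005  0.0009 -0.0008]
 roll [ 0.    -0.051 -0.048 -0.035 -0.024 -0.016 -0.01  -0.006 -0.004 -0.002
 -0.001 -0.     0.     0.     0.001  0.001  0.001  0.002  0.   ]
 lean [ 0.014  0.015  0.015  0.014  0.012  0.01   0.008  0.007  0.005  0.004
  0.003  0.002  0.002  0.001  0.001  0.    -0.    -0.    -0.001]
 joint [ 0.014  0.067  0.063  0.049  0.036  0.026  0.018  0.013  0.009  0.006
  0.004  0.003  0.002  0.001 -0.    -0.001 -0.001 -0.002 -0.001]
[{"rot": [-2.94, 0.0, 0.0], "offset": [0.0, -0.27, 0.04], "gripper": 1}, {"rot": [-2.76, 0.0, 0.0], "offset": [0.0, -0.25, 0.22], "gripper": 1}, {"rot": [-2.03, 0.0, 0.0], "offset": [0.0, -0.19, 0.56], "gripper": 1}, {"rot": [-1.37, 0.0, 0.0], "offset": [0.0, -0.13, 1.01], "gripper": 1}, {"rot": [-0.89, 0.0, 0.0], "offset": [0.0, -0.08, 1.45], "gripper": 1}, {"rot": [-0.56, 0.0, 0.0], "offset": [0.0, -0.05, 1.8], "gripper": 1}, {"rot": [-0.34, 0.0, 0.0], "offset": [0.0, -0.04, 1.97], "gripper": 1}, {"rot": [-0.2, 0.0, 0.0], "offset": [0.0, -0.02, 2.0], "gripper": 1}]
[{"rot": [0.08, 0.0, 0.0], "offset": [0.0, 0.0, 0.0], "gripper": 1}, {"rot": [0.14, 0.0, 0.0], "offset": [0.0, 0.01, 0.0], "gripper": 1}, {"rot": [0.17, 0.0, 0.0], "offset": [0.0, 0.01, 0.0], "gripper": 1}, {"rot": [0.2, 0.0, 0.0], "offset": [0.0, 0.01, 0.0], "gripper": 1}]
```

View pics/r1.png

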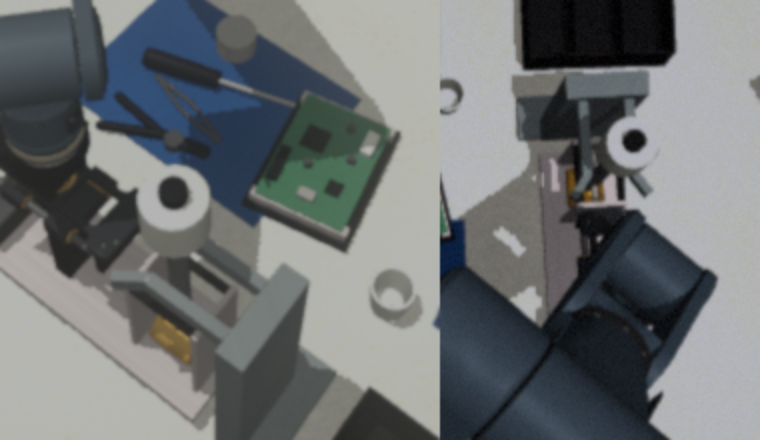

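The picture shows the pole between the prongs with the can above them. I'll lower it to the table.

Request:
arm_command --targets '[{"rot": [-2.94, 0.0, 0.0], "offset": [0.0, -0.27, 0.04], "gripper": 1}, {"rot": [-2.76, 0.0, 0.0], "offset": [0.0, -0.25, 0.22], "gripper": 1}, {"rot": [-2.03, 0.0, 0.0], "offset": [0.0, -0.19, 0.56], "gripper": 1}, {"rot": [-1.37, 0.0, 0.0], "offset": [0.0, -0.13, 1.01], "gripper": 1}, {"rot": [-0.89, 0.0, 0.0], "offset": [0.0, -0.08, 1.45], "gripper": 1}, {"rot": [-0.56, 0.0, 0.0], "offset": [0.0, -0.05, 1.8], "gripper": 1}, {"rot": [-0.34, 0.0, 0.0], "offset": [0.0, -0.04, 1.97], "gripper": 1}, {"rot": [-0.2, 0.0, 0.0], "offset": [0.0, -0.02, 2.0], "gripper": 1}]'

```text
time_s: 28.75
position: [0.4712, -0.274, 0.1615]
tcp_rot: [[1.0, 0.016, 0.001], [0.016, -1.0, -0.004], [0.001, 0.004, -1.0]]
force: [-1.9, -1.3, -4.4]
opening: 0.23
```

Request:
arm_command --targets '[{"rot": [0.08, 0.0, 0.0], "offset": [0.0, 0.0, 0.0], "gripper": 1}, {"rot": [0.14, 0.0, 0.0], "offset": [0.0, 0.01, 0.0], "gripper": 1}, {"rot": [0.17, 0.0, 0.0], "offset": [0.0, 0.01, 0.0], "gripper": 1}, {"rot": [0.2, 0.0, 0.0], "offset": [0.0, 0.01, 0.0], "gripper": 1}]'

```text
time_s: 29.15
position: [0.4714, -0.2735, 0.1613]
tcp_rot: [[1.0, 0.017, 0.001], [0.017, -1.0, -0.0], [0.001, 0.0, -1.0]]
force: [0.6, -0.4, -7.9]
opening: 0.229
```

```bash
python3 - <<'E'
from h import *
s=bot.read_state(); t,p,R=rd(); P,F=piv(p,R); print(t,p,s['force'],P)
for o in look(P,F): print([o[i] if i==6 else round(float(o[i]),4) for i in range(7)])
E
```

```text
29.15 [ 0.47141826 -0.27354154  0.16134143] [ 0.57211234 -0.39659465 -7.86678302] [ 0.62143914 -0.27103594  0.11046455]
[29.15, 0.019, -0.0003, 0.0187, 110.862, 0.0011, 'scene']
[29.2, 0.0258, -0.0002, 0.0256, 130.9016, -0.0002, 'top']
```

The arm is still carrying most of the weight, so I'll lower slightly and release.

Request:
arm_command --targets '[{"rot": [0.03, 0, 0], "offset": [0, 0, 0.05], "gripper": 1}, {"rot": [0.03, 0, 0], "offset": [0, 0, 0.1], "gripper": 1}, {"rot": [0.03, 0, 0], "offset": [0, 0, 0.1], "gripper": 1}, {"rot": [0.03, 0, 0], "offset": [0, 0, 0.1], "gripper": 1}]'

```text
time_s: 29.65
position: [0.4714, -0.2735, 0.1613]
tcp_rot: [[1.0, 0.017, 0.001], [0.017, -1.0, -0.0], [0.001, 0.0, -1.0]]
force: [-1.1, 1.4, 5.9]
opening: 0.231
```

```bash
python3 - <<'E'
from h import *
s=bot.read_state(); print(s['time_s'],s['position'],s['force'],s['moment'])
E
```

```text
29.65 [ 0.47138438 -0.27354265  0.16126991] [-1.14806629  1.38214562  5.89077844] [ 0.15706518  0.22672401 -0.13284237]
```

The foot is on the table, pressed with about +6 N. I'll open the gripper and then retreat straight up.

Request:
arm_command --targets '[{"rot": [0, 0, 0], "offset": [0, 0, -0.05], "gripper": 0.3}, {"rot": [0, 0, 0], "offset": [0, 0, -0.05], "gripper": 0.3}, {"rot": [0, 0, 0], "offset": [0, 0, -0.05], "gripper": 0.3}, {"rot": [0, 0, 0], "offset": [0, 0, -0.05], "gripper": 0.3}, {"rot": [0, 0, 0], "offset": [0, 0, -0.05], "gripper": 0.3}, {"rot": [0, 0, 0], "offset": [0, 0, -0.05], "gripper": 0.3}, {"rot": [0, 0, 0], "offset": [0, 0, -0.05], "gripper": 0.3}, {"rot": [0, 0, 0], "offset": [0, 0, -0.05], "gripper": 0.3}]'

```text
time_s: 30.45
position: [0.4711, -0.2735, 0.1607]
tcp_rot: [[1.0, 0.017, 0.0], [0.017, -1.0, 0.001], [0.0, -0.001, -1.0]]
force: [0.0, -0.7, -0.1]
opening: 0.696
```

```bash
python3 - <<'E'
from h import *
s=bot.read_state(); t,p,R=rd(); P,F=piv(p,R); print(t,p,s['force'],s['opening'],P)
for o in look(P,F,save_='p0'): print([o[i] if i==6 else round(float(o[i]),4) for i in range(7)])
E
```

```text
30.45 [ 0.47110254 -0.27347271  0.16072023] [ 0.00804635 -0.69560113 -0.05167645] 0.69624949587203 [ 0.62108231 -0.27090972  0.10972513]
[30.45, 0.103, 0.0007, 0.1037, 102.0182, 0.0012, 'scene']
[30.5, 0.1116, 0.0007, 0.1122, 135.3198, 0.0002, 'top']
```

The mast rests on the prong at 0.104 rad, as the geometry predicts. I'll retreat upward and slightly back.

Request:
arm_command --targets '[{"rot": [0, 0, 0], "offset": [-0.2, 0, -0.5], "gripper": 0.3}, {"rot": [0, 0, 0], "offset": [-0.5, 0, -1.5], "gripper": 0.3}, {"rot": [0, 0, 0], "offset": [-0.8, 0, -3.5], "gripper": 0.3}, {"rot": [0, 0, 0], "offset": [-0.8, 0, -6], "gripper": 0.3}, {"rot": [0, 0, 0], "offset": [-0.8, 0, -9], "gripper": 0.3}, {"rot": [0, 0, 0], "offset": [-1.5, 0, -12], "gripper": 0.3}, {"rot": [0, 0, 0], "offset": [-2, 0, -15], "gripper": 0.3}, {"rot": [0, 0, 0], "offset": [-2, 0, -17], "gripper": 0.3}]'

```text
time_s: 31.35
position: [0.4506, -0.274, 0.3339]
tcp_rot: [[1.0, 0.017, 0.002], [0.017, -1.0, -0.002], [0.002, 0.002, -1.0]]
force: [0.2, -0.2, -0.4]
opening: 0.696
```

Request:
arm_command --targets '[{"rot": [0, 0, 0], "offset": [0, 0, -1], "gripper": 0.3}, {"rot": [0, 0, 0], "offset": [0, 0, -1.5], "gripper": 0.3}, {"rot": [0, 0, 0], "offset": [0, 0, -1.5], "gripper": 0.3}, {"rot": [0, 0, 0], "offset": [0, 0, -1.5], "gripper": 0.3}]'

```text
time_s: 31.75
position: [0.4507, -0.2735, 0.3447]
tcp_rot: [[1.0, 0.017, -0.002], [0.017, -1.0, 0.002], [-0.002, -0.002, -1.0]]
force: [-0.4, -0.0, 0.0]
opening: 0.701
```

```bash
python3 - <<'E'
from h import *
s=bot.read_state(); print(s['time_s'],s['position'],s['force'])
P=np.array([.6211,-.2709,.11]); F=Rn.from_euler('z',.017).as_matrix(); ims=[]; obs=[]
for n in('scene','top'):
    c=cap(n); uv,sc=knob(c,P,F,H); obs.append((c,uv)); im=cv2.cvtColor(c['frame'],cv2.COLOR_RGB2BGR); ims.append(im[250:470,180:440] if n=='scene' else im[80:300,380:500])
r=least_squares(lambda x:np.r_[[proj(c,x)[0]-uv for c,uv in obs]].ravel(),P+[0,0,.2]); d=F.T@(r.x-P); print('knob',r.x,'foot frame',d,'joint',np.arctan2(-d[1],d[2]),'res',r.fun.round(2))
cv2.imwrite('pics/fin.png',cv2.resize(np.hstack(ims),None,fx=2,fy=2,interpolation=cv2.INTER_CUBIC))
E
```

```text
31.75 [ 0.45067124 -0.27352978  0.34472976] [-0.43050091 -0.03464585  0.03229856]
knob [ 0.6224665  -0.29586709  0.34124103] foot frame [ 0.00094188 -0.02498671  0.23124103] joint 0.10763722437941489 res [-0.36  0.02 -0.36 -0.35]
```

View pics/fin.png

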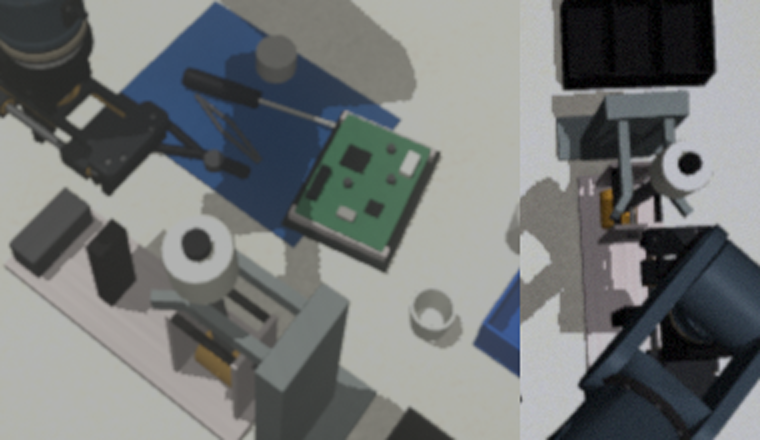

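The final picture shows the foot flat on the table, the pole between the prongs with the mast at 0.108 rad, the gripper clear, and the tools in view undisturbed.

```bash
python3 -c "
from h import *
print(ticket.hand_in())"
```

```text
the job is handed in; nothing more can be done
None
```

The antenna is parked in the rack and I handed the job in at about 32 s; the hand-in reports no verdict.

**What I did:** I lifted the antenna by its post and floated the mast over the middle of the board for about 5.9 s. During the hold both cameras read a lean of 0.01 rad or less. I kept the mast floating on the way to the front of the prongs, slid the pole in, lowered the foot and let go.

**Last checks:**
- **Mast:** it rests on a prong at 0.108 rad, with the limit at 0.22. That puts the pole point about 12 mm off the middle line, with the limit at 22 mm.
- **Foot:** it sits flat on the table at the planned rack position, about 150 mm along the rack's x axis.
- **Gripper:** it is clear of the antenna, and the wrist force is about 0 N.
- **Tools:** those in view look as they did at the start. The wash bottle is outside the last crop, so I did not check it at the end.

**What went wrong or disagreed:**
- **First release:** my first release of the mast kicked it harder than predicted, because it bounces on its stop. It went back to the first stop, and I released it again with a softer ramp, which worked.
- **Cameras:** the two cameras differed by a steady 0.005 rad or so in lean, which I corrected for.

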